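# Dock the electrodes, lock them and set out the beaker

### The job

Get the pH corner ready for calibration. Put the electrodes standing in the white rack (three or four of blue, yellow, red, black) into the dock bores with the matching stripe, in the order blue, yellow, red, black, skipping a missing one: start each clearly leaning, about ten degrees, with the edge of its foot inside the bore mouth, pause a moment, then straighten it and slide it fully home. Then turn the black handwheel clockwise until the locking bar's red pointer stands in the green mark, and stand the beaker upright in the middle of the stirrer's white plate (it may be placed at any time), without disturbing the other things on the bench.

Things in the scene. Friction and masses are not known exactly. Their poses are not given: they have to be found in the camera images.
- probe_blue: electrode with a blue collar and blue top; may be absent. Rigid, 125 mm long, 60 g, starts upright in the white rack. Origin: centre of its flat foot, z up along it. From the foot: steel shaft 16 mm diameter, 0-45 mm (1 mm chamfer at the foot); blue collar 28 mm diameter, 45-51 mm; white grip 18 mm diameter, 51-117 mm; blue cap 18 mm diameter to 125 mm
- probe_yellow: electrode with a yellow collar and yellow top; may be absent. Rigid, 125 mm long, 60 g, starts upright in the white rack. Origin: centre of its flat foot, z up along it. From the foot: steel shaft 16 mm diameter, 0-45 mm (1 mm chamfer at the foot); yellow collar 28 mm diameter, 45-51 mm; white grip 18 mm diameter, 51-117 mm; yellow cap 18 mm diameter to 125 mm
- probe_red: electrode with a red collar and red top; may be absent. Rigid, 125 mm long, 60 g, starts upright in the white rack. Origin: centre of its flat foot, z up along it. From the foot: steel shaft 16 mm diameter, 0-45 mm (1 mm chamfer at the foot); red collar 28 mm diameter, 45-51 mm; white grip 18 mm diameter, 51-117 mm; red cap 18 mm diameter to 125 mm
- probe_black: electrode with a black collar and black top; may be absent. Rigid, 125 mm long, 60 g, starts upright in the white rack. Origin: centre of its flat foot, z up along it. From the foot: steel shaft 16 mm diameter, 0-45 mm (1 mm chamfer at the foot); black collar 28 mm diameter, 45-51 mm; white grip 18 mm diameter, 51-117 mm; black cap 18 mm diameter to 125 mm
- bore_blue (a point): centre of the mouth of the bore beside the blue stripe on the dock; z up, x and y are the dock's. Bore 17 mm diameter, 46 mm deep, mouth 60 mm above the bench; the collar comes to rest on the mouth when the electrode is home. From dock -y to +y: blue, yellow, red, black, 48 mm apart. An electrode leaning with its top to the dock -x side stays clear of the locking bar
- bore_yellow (a point): centre of the mouth of the bore beside the yellow stripe on the dock; z up, x and y are the dock's. Bore 17 mm diameter, 46 mm deep, mouth 60 mm above the bench; the collar comes to rest on the mouth when the electrode is home. From dock -y to +y: blue, yellow, red, black, 48 mm apart. An electrode leaning with its top to the dock -x side stays clear of the locking bar
- bore_red (a point): centre of the mouth of the bore beside the red stripe on the dock; z up, x and y are the dock's. Bore 17 mm diameter, 46 mm deep, mouth 60 mm above the bench; the collar comes to rest on the mouth when the electrode is home. From dock -y to +y: blue, yellow, red, black, 48 mm apart. An electrode leaning with its top to the dock -x side stays clear of the locking bar
- bore_black (a point): centre of the mouth of the bore beside the black stripe on the dock; z up, x and y are the dock's. Bore 17 mm diameter, 46 mm deep, mouth 60 mm above the bench; the collar comes to rest on the mouth when the electrode is home. From dock -y to +y: blue, yellow, red, black, 48 mm apart. An electrode leaning with its top to the dock -x side stays clear of the locking bar
- dock: fixed block with the bores, locking bar and handwheel; origin on the bench midway between the yellow and red bores. Bored top 60 mm high, x -28 to 28, y -124 to 124 mm; deck of that height on to x 100. Grey gearbox y -214 to -124, x -28 to 76, 80 high. Steel locking bar, top 73.5 mm above bench, lies over the deck: five prongs point to -x, tips 23 mm to +x of the bore centres at wheel 0, and slide in over the collars
- wheel_grip (a point): on the vertical axis of the black handwheel on the gearbox, near mid height of its rim, 97 mm above the bench. Rim 62 mm diameter, 16 mm high (91 to 107 mm above the bench), free all round; a white tick on the rim shows its turning
- wheel (a joint): handwheel angle in rad, growing as it is turned clockwise seen from above, and it stays where it is left (friction 0.12 N m). 1 rad moves the locking bar 10 mm to the dock's -x. It starts between 0 and 0.5; at 4.0 the red pointer on the +y end of the bar is over the middle of the green mark (5 mm wide, so 3.75 to 4.25); end stop at 4.8
- beaker: open pale-blue plastic beaker, 60 mm outer diameter, 75 mm tall, wall 3 mm, 80 g, standing on the bench; origin at the centre of its underside, z up
- plate (a point): centre of the round white top plate of the grey magnetic stirrer, 51 mm above the bench; plate 116 mm diameter, the stirrer body 130 x 130 mm; a thin grey circle of 68 mm diameter is drawn round the centre; fixed
- rack: fixed white storage rack 60 (x) x 210 (y) x 40 mm with four loose holes in a row along its y, 50 mm apart, 30 mm deep; the foot of an electrode stands 10 mm above the bench in it. Origin on the bench under its centre
- amber: bystander, not to be disturbed: amber bottle with paper label and white cap, 60 mm across, 130 tall; origin at the centre of its underside
- jar: bystander, not to be disturbed: white jar with red lid, 52 mm across, 60 tall; origin at the centre of its underside
- washbottle: bystander, not to be disturbed: pale bottle with blue cap, 64 mm across, 150 tall; origin at the centre of its underside
- spoon: bystander, not to be disturbed: small steel spoon 160 mm long lying on the bench
- dish: bystander, not to be disturbed: white shallow dish, 90 mm across, 18 tall; origin at the centre of its underside
- notebook: bystander, not to be disturbed: green notebook 100 x 140 x 12 mm; origin at the centre of its underside
Not all that is in view belongs to the job. Leave any pink look-alike of the part that bears plate alone.

How it is judged:
On the way, in this order (a step that is already met when the one before it is completed fails the run):
1. the blue electrode is started leaning (more than 5 degrees) with its tip inside the mouth of the blue bore (angle between probe_blue's own z axis and vertical above 0.09 rad and z of probe_blue in the frame of bore_blue between -0.015 and -0.001 m and horizontal distance between probe_blue and bore_blue below 0.004 m), for 0.1 s.
2. the blue electrode is upright and fully home in the blue bore (z of probe_blue in the frame of bore_blue below -0.0425 m and horizontal distance between probe_blue and bore_blue below 0.0025 m and angle between probe_blue's own z axis and vertical below 0.05 rad), for 0.2 s.
3. the yellow electrode is started leaning (more than 5 degrees) with its tip inside the mouth of the yellow bore (angle between probe_yellow's own z axis and vertical above 0.09 rad and z of probe_yellow in the frame of bore_yellow between -0.015 and -0.001 m and horizontal distance between probe_yellow and bore_yellow below 0.004 m), for 0.1 s.
4. the yellow electrode is upright and fully home in the yellow bore (z of probe_yellow in the frame of bore_yellow below -0.0425 m and horizontal distance between probe_yellow and bore_yellow below 0.0025 m and angle between probe_yellow's own z axis and vertical below 0.05 rad), for 0.2 s.
5. the red electrode is started leaning (more than 5 degrees) with its tip inside the mouth of the red bore (angle between probe_red's own z axis and vertical above 0.09 rad and z of probe_red in the frame of bore_red between -0.015 and -0.001 m and horizontal distance between probe_red and bore_red below 0.004 m), for 0.1 s.
6. the red electrode is upright and fully home in the red bore (z of probe_red in the frame of bore_red below -0.0425 m and horizontal distance between probe_red and bore_red below 0.0025 m and angle between probe_red's own z axis and vertical below 0.05 rad), for 0.2 s.
7. the black electrode is started leaning (more than 5 degrees) with its tip inside the mouth of the black bore (angle between probe_black's own z axis and vertical above 0.09 rad and z of probe_black in the frame of bore_black between -0.015 and -0.001 m and horizontal distance between probe_black and bore_black below 0.004 m), for 0.1 s.
8. the black electrode is upright and fully home in the black bore (z of probe_black in the frame of bore_black below -0.0425 m and horizontal distance between probe_black and bore_black below 0.0025 m and angle between probe_black's own z axis and vertical below 0.05 rad), for 0.2 s.
9. the handwheel has been turned until the pointer stands in the green mark (value of joint wheel between 3.75 and 4.25 rad), for 0.3 s.
At the end, for the whole second after the job is handed in: each electrode present upright (within 3 deg) in its own bore, foot 42.5 mm or more below the mouth and within 2.5 mm of the axis; wheel at 3.75 to 4.25 rad; beaker upright on the stirrer plate within 15 mm of its centre; all at rest (all of step 2 and all of step 4 and all of step 6 and all of step 8 and all of step 9 and linear speed of each of probe_blue, probe_yellow, probe_red, probe_black, beaker below 0.02 m/s and velocity of joint wheel between -0.05 and 0.05 rad/s and horizontal distance between beaker and plate below 0.015 m and z of beaker in the frame of plate between -0.004 and 0.004 m and angle between beaker's own z axis and vertical below 0.08 rad); the robot touches nothing.
It fails at once if a bystander is moved more than 30 mm (distance of any of amber, jar, washbottle, spoon, dish, notebook from where it was at the start of the episode above 0.03 m).
Of probe_blue, probe_yellow, probe_red, probe_black only 3 to 4 are there at a start; the rules pass over those that are not, and their reading is None.
At some moment in a run one of beaker may be knocked a few centimetres aside while the robot is not near it.
It also fails if it takes over 210 s, if anything falls off the work surface, if the arm or the gripper's body presses on something with over 40 N, if the wrist force passes 120 N, or if a joint passes its speed limit or range.

### The arm

A 6-joint arm with a two-finger parallel gripper is mounted at the origin on the work surface. World frame = base frame: x ahead of the robot, y to its left, z up, the work surface at z = 0. Lengths are in m, angles in rad, forces in N, time in s.
With the tool pointing down it reaches from about 0.275 to 0.825 m from the base axis. Payload 4.9 kg.
Tool frame: the origin (TCP) lies midway between the tips of the shut fingers; the grasp point (between the pads) lies 19 mm behind it (grip_point_offset is the distance from the TCP to the grasp point, in m); z points along the fingers, x is the direction in which the jaws open and shut, and the axes are right-handed (so a half turn about z gives the same grasp; the last joint's range is limited). The gripper opens to 85 mm and grips with 20 to 120 N. Pads are 22 mm wide; open, the fingers measure 114 mm over their backs; the gripper's body (76 mm by 85 mm) begins 54 mm behind the grasp point. The pads swing forward as they close: fully open they stand 13 mm farther back than shut.
Start: joints at [1.038, 0.326, -0.193, 1.052, 0, 1.437], TCP at [0.214, 0.507, 0.231] pointing down, gripper open.
Joint ranges: [-2.65, 2.65], [-0.97, 1.79], [-1.3, 1.35], [-1.93, 2.1], [-1.47, 1.37], [-3.14, 3.14]. Speed limits (rad/s): [2.57, 2.57, 3.14, 3.14, 3.14, 3.14].

### API

Orientations are given as a rotation vector (axis times angle).
In Python, from cell import * gives the robot as it stands. Calls block until the motion is done:
- movep(position, orientation): joint-space move of the TCP to a pose.
- move_l(position, velocity=0.15, rot=None, until_force=None): straight line of the TCP; rot=None keeps the orientation; velocity is the mean speed in m/s. With until_force (N) it stops when the force on the tool has changed by that much, and returns True; else False.
- set_joints(angles): joint-space move.
- let_go() and grab(newtons=None): open the fingers fully, or close them until they stop; newtons is the grip in N (None keeps the last).
- sleep(seconds).
- ik(position, orientation): joint angles nearest the present ones, or None.
- get_state(): the state.
- grab_frame(name): name is "scene" or "side" or "wrist"; returns a dict with "img" (480x640x3 uint8, red, green, blue), "fx", "fy", "cx", "cy" (pixels), "k1" (the pictures are not rectified: a ray, as slopes to the right and down, at radius r is drawn at 1 + k1 r^2 times it, then the intrinsics apply), "cam_to_world" (4x4, takes a point from camera to world coordinates); the wrist camera has in their place "T_tool_cam" (4x4, takes a point from camera to tool coordinates, whose origin is the TCP and whose axes are the tool frame's). Camera axes: x right, y down, z forward; pixel columns grow to the right and rows downward; lengths in m; the calibration is good to about 2 mm. A picture is of the moment at which its call begins: read the wrist's pose just before it. There is no depth.
A pose or a line that the arm cannot do raises MotionError and nothing moves.
- sign_off(): hands the job in, once; it reports no verdict.
Trained networks look in the newest picture that a camera, given by its name, has taken for a name from the list of things; names that differ only in an ending like _2 or _b are one class to them, and where a whole thing is asked for, a point or a joint stands for the part that bears it (a point fixed in the world has none). Each returns a list of dicts, best first, with "score" (0 to 1); they miss things now and then, are a little off and sometimes report something else, mostly with a low value. They report only what shows in the picture. A call takes as long as a camera call. They do not tell look-alikes from the thing itself.
- spot_in(camera, name): "centre" ([column, row] in pixels, amid what is visible of it).
- silhouettes(camera, name): "mask" (480x640 bool, what is visible of it) and "centre" ([column, row] in pixels, amid what is visible of it).
- tip_of(camera, name): "centre" ([column, row] in pixels: a listed point, or the origin of a listed thing).
The state is a dict: "clock": time; "q": joint angles; "joint_velocities": joint speeds; "tau": joint torques, N m; "position": TCP position; "eef_rot": TCP orientation; "contact_force": force on the tool from outside, world axes, zero at the start; "wrist_torque": the same for the moment, N m; "finger_gap": opening from 0.0 (shut) to 1.0 (fully open).
Only numpy, scipy, OpenCV 4.12 (cv2) and the standard library are available. Lean on these libraries where they do the work, as an engineer would, in place of code of your own. Each camera call takes 0.05 s, during which the arm holds its last target.

## Working session

There is one attempt and no reset: what is moved stays moved. The work goes in short steps, each a Python script; the robot and the scene stay as the last script left them, time stands still between calls to the robot, and variables do not carry over. Pictures are saved under pics/ and viewed, and the job is handed in when it is done.

```bash
ls; mkdir -p pics
python3 - <<'E'
from cell import *
import cv2
s=get_state()
print(s)
for n in ["scene","side","wrist"]:
    f=grab_frame(n)
    cv2.imwrite(f"pics/{n}0.png",f["img"][:,:,::-1])
    print(n,{k:v for k,v in f.items() if k!="img"})
E
```

```text
pics
{'clock': 0.0, 'q': array([ 1.03778875e+00,  3.26911439e-01, -1.93608356e-01,  1.05199235e+00,
        1.31407783e-05,  1.43660011e+00]), 'joint_velocities': array([-0.00067968, -0.00112732,  0.00012273, -0.00175671, -0.00131413,
        0.00060832]), 'tau': array([ 4.31170665e-04, -4.43389821e+01,  2.62446803e+01,  1.54664711e-02,
        2.86408977e-05,  1.47738717e-06]), 'position': array([0.21325955, 0.50633259, 0.23051021]), 'eef_rot': array([ 2.61684568e+00,  1.73697589e+00, -2.43321765e-03]), 'contact_force': array([ 0.04021492, -0.12881316,  0.27026396]), 'wrist_torque': array([-0.00761074, -0.02213008, -0.05043568]), 'finger_gap': 1.002094061340047}
scene {'fx': 622.4547815099885, 'fy': 622.4547815099885, 'cx': 312.68479221863026, 'cy': 237.5089704222142, 'k1': -0.1039710085610267, 'cam_to_world': array([[-0.59650802,  0.67797371, -0.42956935,  1.11017872],
       [ 0.80255539,  0.50992278, -0.30965079,  0.43655372],
       [ 0.0091121 , -0.52946238, -0.84828448,  1.2587429 ],
       [ 0.        ,  0.        ,  0.        ,  1.        ]])}
side {'fx': 526.3485426307536, 
[... 159 characters left out ...]
674533, -0.2888746 ],
       [-0.68200138, -0.43012028,  0.59149865, -0.89780498],
       [-0.01824163, -0.79851954, -0.60169244,  1.0085643 ],
       [ 0.        ,  0.        ,  0.        ,  1.        ]])}
wrist {'fx': 367.82627821705836, 'fy': 367.82627821705836, 'cx': 319.6889887890311, 'cy': 238.45314617367472, 'k1': -0.05382781991245405, 'T_tool_cam': array([[ 9.99999682e-01, -1.40589504e-04, -7.84746069e-04,
        -5.03228225e-04],
       [ 3.60846474e-04,  9.57546562e-01,  2.88278427e-01,
        -7.30395725e-02],
       [ 7.10901980e-04, -2.88278619e-01,  9.57546308e-01,
        -1.41720203e-01],
       [ 0.00000000e+00,  0.00000000e+00,  0.00000000e+00,
         1.00000000e+00]])}
```

View pics/scene0.png

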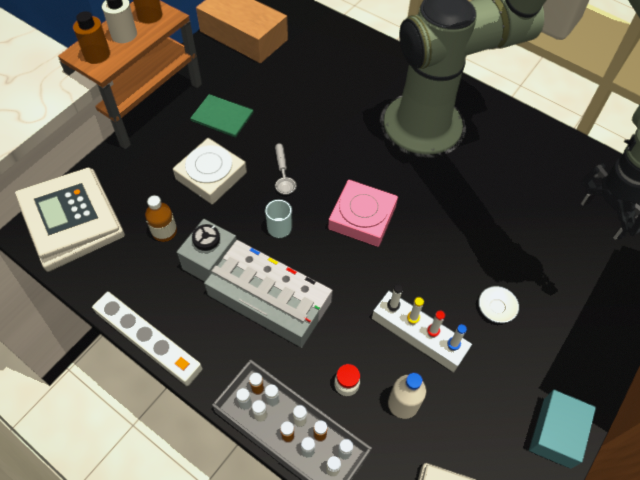

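View pics/side0.png

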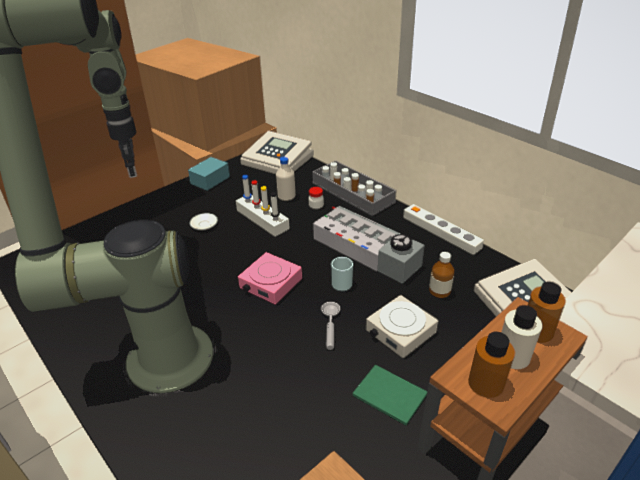

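View pics/wrist0.png

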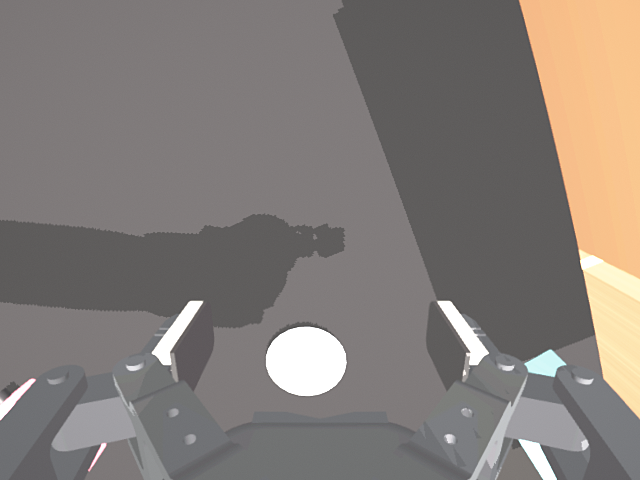

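```bash
cat > h.py <<'E'
from cell import *
import numpy as np, cv2
from scipy.spatial.transform import Rotation as R
def K(f): return np.array([[f["fx"],0,f["cx"]],[0,f["fy"],f["cy"]],[0,0,1.]]), np.array([f["k1"],0,0,0,0.])
def frame(n,save=None):
    s=get_state(); f=grab_frame(n)
    if n=="wrist":
        T=np.eye(4);T[:3,:3]=R.from_rotvec(s["eef_rot"]).as_matrix();T[:3,3]=s["position"]
        f["cam_to_world"]=T@f["T_tool_cam"]
    if save: cv2.imwrite("pics/"+save,f["img"][:,:,::-1])
    return f
def rays(f,px):
    k,d=K(f); u=cv2.undistortPoints(np.array(px,float).reshape(-1,1,2),k,d).reshape(-1,2)
    T=f["cam_to_world"]; v=np.c_[u,np.ones(len(u))]@T[:3,:3].T
    return T[:3,3],v/np.linalg.norm(v,axis=1)[:,None]
def on_z(f,px,z):
    o,v=rays(f,px); return o+v*((z-o[2])/v[:,2])[:,None]
def proj(f,P):
    k,d=K(f); T=np.linalg.inv(f["cam_to_world"])
    return cv2.projectPoints(np.array(P,float).reshape(-1,1,3),cv2.Rodrigues(T[:3,:3])[0],T[:3,3],k,d)[0].reshape(-1,2)
def tri(obs):
    A=np.zeros((3,3));b=np.zeros(3)
    for f,px in obs:
        o,v=rays(f,[px]);M=np.eye(3)-np.outer(v[0],v[0]);A+=M;b+=M@o
    return np.linalg.solve(A,b)
E
python3 - <<'E'
from h import *
fs={n:frame(n) for n in("scene","side")}
names="bore_blue bore_yellow bore_red bore_black wheel_grip plate beaker probe_blue probe_yellow probe_red probe_black rack dock amber jar washbottle spoon dish notebook".split()
for nm in names:
    r={}
    for c in fs:
        d=tip_of(c,nm); r[c]=[(np.round(x["centre"],1).tolist(),round(x["score"],2)) for x in d[:3]]
    t=None
    if all(r[c] for c in fs): t=tri([(fs[c],r[c][0][0]) for c in fs]).round(4)
    print(nm,r,t)
E
```

```text
bore_blue {'scene': [([246.9, 258.4], 0.75), ([268.3, 270.6], 0.26)], 'side': [([368.3, 245.0], 0.7), ([258.2, 213.9], 0.19)]} [ 0.632  -0.0838  0.0578]
bore_yellow {'scene': [([264.2, 268.9], 0.83)], 'side': [([356.5, 236.8], 0.57)]} [ 0.6316 -0.035   0.0619]
bore_red {'scene': [], 'side': [([345.1, 232.3], 0.79), ([437.8, 289.7], 0.57)]} None
bore_black {'scene': [([307.3, 289.1], 0.87)], 'side': [([328.8, 228.9], 0.79)]} [0.6104 0.0656 0.0496]
wheel_grip {'scene': [([207.9, 237.4], 0.85)], 'side': [([400.9, 241.6], 0.93)]} [ 0.6633 -0.1715  0.1013]
plate {'scene': [([365.2, 202.4], 0.69), ([205.6, 160.2], 0.59), ([394.1, 314.7], 0.37)], 'side': [([404.8, 316.6], 0.97), ([271.0, 269.1], 0.66)]} [ 0.4281 -0.1414  0.0049]
beaker {'scene': [([277.2, 227.6], 0.82)], 'side': [([340.5, 283.6], 0.56)]} [ 0.4992 -0.1041  0.0016]
probe_blue {'scene': [([450.4, 353.5], 0.71), ([347.2, 386.7], 0.53)], 'side': [([368.2, 244.3], 0.61), ([247.9, 209.5], 0.49)]} [ 0.6492  0.2133 -0.0305]
probe_yellow {'scene': [([410.2, 326.0], 0.76)], 'side': [([288.2, 196.8], 0.68), ([266.5, 216.9], 0.47), ([27
[... 543 characters left out ...]
'side': [([351.5, 247.9], 0.65)]} [ 0.6303 -0.0078  0.0054]
amber {'scene': [([166.5, 229.2], 0.78)], 'side': [([438.3, 290.9], 0.66)]} [ 0.6675 -0.3159  0.0049]
jar {'scene': [([348.6, 388.4], 0.81)], 'side': [([315.6, 209.0], 0.82)]} [ 0.7208  0.2543 -0.0183]
washbottle {'scene': [([400.1, 405.9], 0.91)], 'side': [([286.5, 196.1], 0.55)]} [ 0.6894  0.3669 -0.0026]
spoon {'scene': [([282.2, 171.9], 0.75)], 'side': [([368.8, 243.2], 0.68), ([328.5, 325.6], 0.62)]} [ 0.4942 -0.1458  0.1758]
dish {'scene': [([495.4, 305.5], 0.57)], 'side': [([201.9, 226.6], 0.86)]} [ 0.3665  0.4174 -0.0005]
notebook {'scene': [([220.7, 115.8], 0.65)], 'side': [([388.9, 397.8], 0.55)]} [ 0.3069 -0.4557 -0.001 ]
```

Run:
```python
import cv2,numpy as np
a=cv2.imread("pics/scene0.png")
c=[a[130:210,160:260],a[190:345,170:340],a[280:370,360:480]]
c=[cv2.resize(x,None,fx=k,fy=k,interpolation=cv2.INTER_CUBIC) for x,k in zip(c,(3,3,3))]
H=max(x.shape[0] for x in c); 
o=np.zeros((270+465,870,3),np.uint8)
o[:240,:300]=c[0];o[:270,310:670]=c[2];o[270:735,:510]=c[1]
cv2.imwrite("pics/crop0.png",cv2.resize(o[:,:680],(555,600)))
```

```text
(no output)
```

View pics/crop0.png

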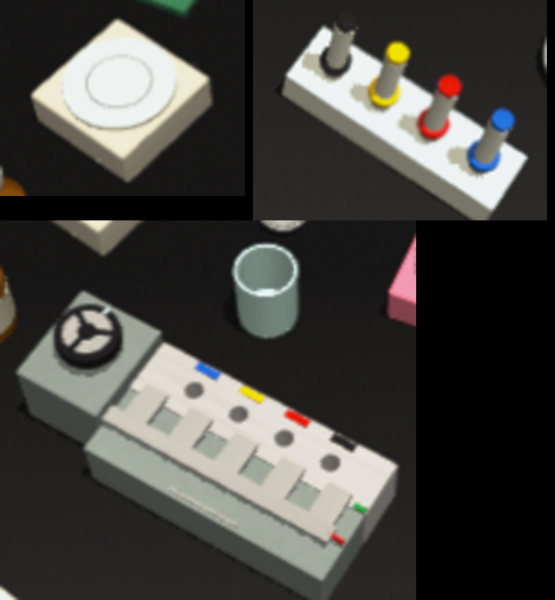

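The white stirrer at (207,163) is the plate I want; the pink one at (363,208) is the look-alike. The electrodes are in the rack: black (395,297), yellow (416,310), red (436,323), blue (457,337). The bores are beside their stripes, with blue nearest the gearbox at about (249,259). The beaker is at (279,218). Next I'll look closer with the wrist camera.

Run:
```python
from h import *
f=frame("scene")
p=on_z(f,[(249.2,259.4),(267.1,269.2),(285.9,279),(305.1,289.2)],.06)
print(p.round(4)); d=p[3]-p[0]; print(np.linalg.norm(d), np.degrees(np.arctan2(-d[0],d[1])))
g=silhouettes("scene","beaker"); print([(x["score"],x["centre"]) for x in g])
dx=np.array([d[1],-d[0],0])/np.linalg.norm(d)   # dock +x
q=on_z(f,[(395,290),(457,329)],.135); print(q)
rd=q[1]-q[0];print(np.linalg.norm(rd[:2]),np.degrees(np.arctan2(-rd[0],rd[1])))
rc=q.mean(0)
# hover: tool down, tool x along rack x direction; camera at tool -y (tool y side choose camera toward robot side?)
def down(xdir):
    x=np.array([xdir[0],xdir[1],0]);x/=np.linalg.norm(x);z=np.array([0,0,-1.]);return R.from_matrix(np.c_[x,np.cross(z,x),z]).as_rotvec()
for nm,c,dr in(("dock",p.mean(0),d),("rack",rc,rd)):
  for s in(1,-1):
    xd=s*np.array([dr[1],-dr[0]])
    rv=down(xd); print(nm,s,ik([c[0],c[1],.25],rv),ik([c[0],c[1],.10],rv))
```

```text
[[ 0.6339 -0.0796  0.06  ]
 [ 0.6294 -0.0322  0.06  ]
 [ 0.6238  0.0159  0.06  ]
 [ 0.6186  0.0644  0.06  ]]
0.14475193525554897 6.083129805427828
[(0.8, [277.6, 214.5])]
[[0.54148284 0.23478203 0.135     ]
 [0.54073966 0.37999702 0.135     ]]
0.14521688873526029 0.29322460031617725
dock 1 [-1.30289333e-01  4.60555752e-01  5.83321700e-02  1.16857275e+00
 -4.44089210e-16  1.33433635e+00] [-1.30289333e-01  5.73036129e-01 -1.55752652e-01  8.42007547e-01
 -4.44089210e-16  1.33433635e+00]
dock -1 [-0.13028933  0.46055575  0.05833217  1.16857275  0.         -1.8072563 ] [-0.13028933  0.57303613 -0.15575265  0.84200755  0.         -1.8072563 ]
rack 1 [0.39806782 0.45241036 0.04549674 1.1638827  0.         1.96374641] [ 0.39806782  0.56611736 -0.16826478  0.83641418  0.          1.96374641]
rack -1 [ 0.39806782  0.45241036  0.04549674  1.1638827   0.         -1.17784624] [ 0.39806782  0.56611736 -0.16826478  0.83641418  0.         -1.17784624]
```

```bash
cat >> h.py <<'E'
def down(xdir):
    x=np.array([xdir[0],xdir[1],0]);x/=np.linalg.norm(x);z=np.array([0,0,-1.]);return R.from_matrix(np.c_[x,np.cross(z,x),z]).as_rotvec()
def yaw(deg): a=np.radians(deg); return np.array([np.cos(a),np.sin(a)])
E
python3 - <<'E'
from h import *
import pickle
c=np.array([.6265,-.008]); ex=yaw(6.1); ey=np.array([-ex[1],ex[0]])
out={}
for i,(s,off) in enumerate(((1,-.03),(-1,.03))):
    p=c+ey*off
    movep([p[0],p[1],.22],down(s*ex)); sleep(.3)
    f=frame("wrist",f"dock{i}.png")
    out[i]=f
    for n in "blue yellow red black".split():
        d=tip_of("wrist","bore_"+n); print(n,[(np.round(x["centre"],1),round(x["score"],2),on_z(f,[x["centre"]],.06)[0].round(4)) for x in d[:2]])
    d=tip_of("wrist","wheel_grip"); print("wheel",[(np.round(x["centre"],1),round(x["score"],2),on_z(f,[x["centre"]],.097)[0].round(4)) for x in d[:2]])
pickle.dump(out,open("dock.pkl","wb"))
print(get_state()["clock"])
E
```

```text
blue [(array([318.4, 261.9]), 0.8, array([ 0.6327, -0.0769,  0.06  ]))]
yellow [(array([322.6, 210.6]), 0.97, array([ 0.6314, -0.031 ,  0.06  ])), (array([322.2, 175.6]), 0.65, array([ 0.6279, -0.002 ,  0.06  ]))]
red [(array([341.5, 385.5]), 0.26, array([ 0.6691, -0.2036,  0.06  ]))]
black [(array([319.5,  89.2]), 0.76, array([0.6186, 0.0638, 0.06  ])), (array([319. , 209.1]), 0.59, array([ 0.6283, -0.0301,  0.06  ]))]
wheel []
blue [(array([319.6,  94.4]), 0.69, array([ 0.6339, -0.0772,  0.06  ]))]
yellow [(array([321.7, 156. ]), 0.64, array([ 0.6273, -0.0307,  0.06  ]))]
red [(array([321.1, 211.8]), 0.62, array([0.6228, 0.015 , 0.06  ]))]
black []
wheel [(array([218.9, 382.5]), 0.18, array([0.6956, 0.1657, 0.097 ]))]
8.4583
```

View pics/dock0.png

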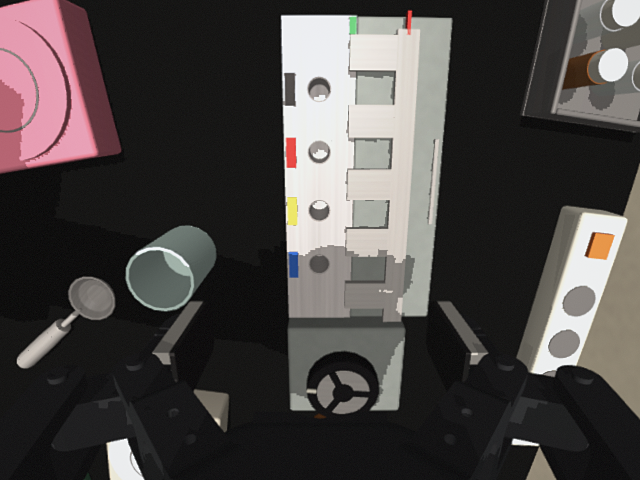

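View pics/dock1.png

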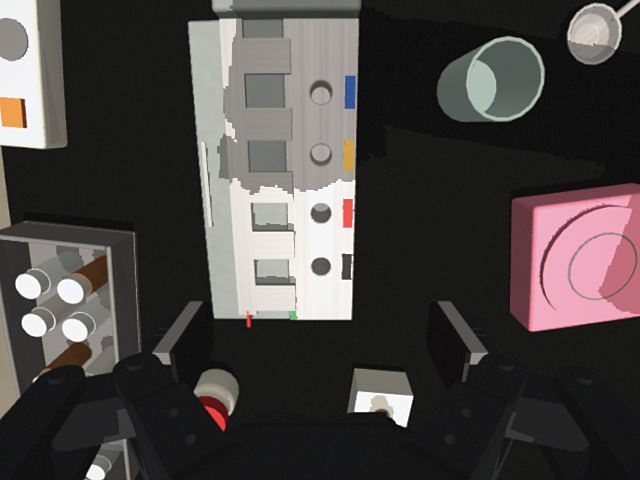

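```bash
cat >> h.py <<'E'
def circ(img,c,rmin,rmax,n=72,iters=3):
    """strongest dark->bright radial edge around c, robust ellipse centre"""
    g=cv2.GaussianBlur(cv2.cvtColor(img,cv2.COLOR_RGB2GRAY),(0,0),.7).astype(np.float32)
    c=np.array(c,float); rr=np.arange(rmin,rmax,.2)
    for _ in range(iters):
        pts=[];w=[]
        for a in np.linspace(0,2*np.pi,n,endpoint=False):
            x=(c[0]+rr*np.cos(a)).astype(np.float32)[None];y=(c[1]+rr*np.sin(a)).astype(np.float32)[None]
            v=cv2.remap(g,x,y,cv2.INTER_LINEAR)[0]; dv=np.gradient(v)
            i=int(np.argmax(dv)); pts.append((x[0,i],y[0,i])); w.append(dv[i])
        pts=np.array(pts,np.float32);w=np.array(w); k=w>np.median(w)*.4; p=pts[k]
        for _ in range(4):
            e=cv2.fitEllipseDirect(p); 
            M=cv2.getRotationMatrix2D((0,0),e[2],1)[:,:2]
            q=(p-np.array(e[0]))@M.T; rad=np.hypot(q[:,0]/(e[1][0]/2),q[:,1]/(e[1][1]/2))
            kk=abs(rad-1)<.12
            if kk.sum()<12: break
            p=p[kk]
        c=np.array(e[0])
    return c,e[1],len(p)
E
python3 - <<'E'
from h import *
import pickle
from scipy.optimize import least_squares
out=pickle.load(open("dock.pkl","rb"))
init={0:{"black":(319,90),"red":(319,152),"yellow":(319,211),"blue":(319,264)},1:{"blue":(320,93),"yellow":(321,154),"red":(321,212),"black":(321,266)}}
k={"blue":-72,"yellow":-24,"red":24,"black":72}
obs=[]
vis=[]
for i in(0,1):
    im=out[i]["img"]
    for n,c in init[i].items():
        cc,ax,m=circ(im,c,6,16); print(i,n,cc.round(2),np.round(ax,1),m,on_z(out[i],[cc],.06)[0].round(4))
        obs.append((i,n,cc))
        x,y=np.array(c);t=cv2.resize(im[y-18:y+18,x-18:x+18],(190,190),interpolation=cv2.INTER_CUBIC)
        cv2.circle(t,tuple(int(v) for v in ((cc-np.array([x-18,y-18])+.5)*190/36)),3,(255,0,0),-1);cv2.ellipse(t,(tuple(float(v) for v in ((cc-np.array([x-18,y-18])+.5)*190/36)),(ax[0]*190/36,ax[1]*190/36),0),(0,255,0),1)
        vis.append(t)
cv2.imwrite("pics/bores.png",np.vstack([np.hstack(vis[:4]),np.hstack(vis[4:])])[:,:,::-1])
def res(p,full=False):
    r=[]
    ex=yaw(p[2]); ey=np.array([-ex[1],ex[0]])
    for i,n,cc in obs:
        f=dict(out[i]); C=f["cam_to_world"]@np.linalg.inv(f["T_tool_cam"])
        D=np.eye(4);D[:3,3]=[p[3],p[4],0]
        f["cam_to_world"]=C@D@f["T_tool_cam"]
        P=np.r_[p[:2]+ey*k[n]/1000,.06+p[5]]
        r+=list(proj(f,P)[0]-cc)
    return np.r_[r,p[5]/.003]
s=least_squares(res,[.626,-.008,6.1,0,0,0],x_scale=[.01,.01,1,.001,.001,.001]);print(s.x.round(5),s.fun.round(2))
E
```

```text
0 black [318.25  86.96] [19.9 22.1] 52 [0.6175 0.0653 0.06  ]
0 red [318.74 151.49] [21.7 22.3] 72 [0.6231 0.0168 0.06  ]
0 yellow [318.83 209.66] [20.4 20.8] 67 [ 0.6282 -0.0306  0.06  ]
0 blue [317.57 260.44] [19.9 25.9] 51 [ 0.6319 -0.0757  0.06  ]
1 blue [320.6   92.64] [22.5 26.8] 48 [ 0.6333 -0.0785  0.06  ]
1 yellow [320.46 153.77] [22.3 23.4] 71 [ 0.6285 -0.0324  0.06  ]
1 red [320.6  212.55] [20.1 20.4] 72 [0.6232 0.0157 0.06  ]
1 black [320.55 265.99] [17.7 19.7] 72 [0.6181 0.0633 0.06  ]
[ 6.25460e-01 -7.02000e-03  5.99757e+00  2.00000e-04  6.20000e-04
 -2.51000e-03] [ 0.22  0.51 -0.36 -0.99 -0.52 -1.01  0.69  1.62  0.12 -0.63  0.14  0.94
 -0.11  0.01 -0.17 -0.32 -0.84]
```

View pics/bores.png

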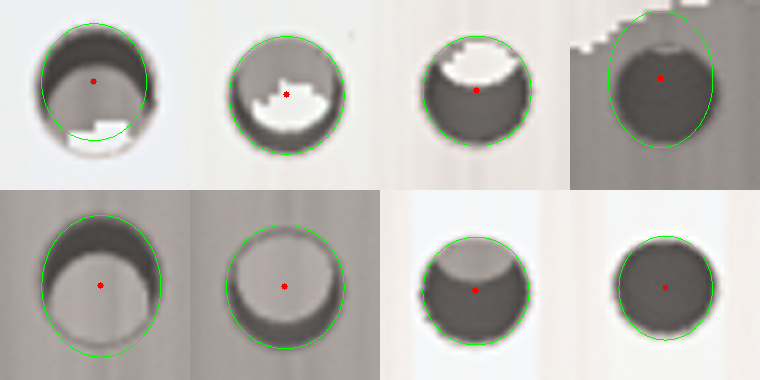

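Run:
```python
from h import *
import pickle
from scipy.optimize import least_squares
out=pickle.load(open("dock.pkl","rb"))
obs=[(0,"black",(318.9,88.9)),(0,"red",(318.74,151.49)),(0,"yellow",(318.83,209.66)),(0,"blue",(318.9,263.9)),(1,"blue",(320.4,92.1)),(1,"yellow",(320.46,153.77)),(1,"red",(320.6,212.55)),(1,"black",(320.55,265.99))]
k={"blue":-72,"yellow":-24,"red":24,"black":72}
def res(p):
    r=[]
    ex=yaw(p[2]); ey=np.array([-ex[1],ex[0]])
    for i,n,cc in obs:
        f=dict(out[i]); C=f["cam_to_world"]@np.linalg.inv(f["T_tool_cam"])
        D=np.eye(4);D[:3,3]=[p[3],p[4],0];D[:3,:3]=R.from_rotvec([p[6],0,0]).as_matrix()
        f["cam_to_world"]=C@D@f["T_tool_cam"]
        P=np.r_[p[:2]+ey*k[n]/1000,.06+p[5]]
        r+=list(proj(f,P)[0]-np.array(cc))
    return np.r_[r,p[5]/.003,p[6]/.01,p[4]/.002,p[3]/.002]
s=least_squares(res,[.626,-.008,6.1,0,0,0,0],x_scale=[.01,.01,1,.001,.001,.001,.001]);print(s.x.round(5),s.fun.round(2))
print(get_state()["position"],get_state()["contact_force"])
```

```text
[ 6.25750e-01 -7.59000e-03  6.13045e+00  1.00000e-05  4.00000e-04
 -1.26000e-03  7.50000e-04] [-0.12 -0.31  0.08  0.28  0.04  0.4   0.01 -0.33  0.06 -0.59  0.03  0.72
 -0.09  0.03 -0.02 -0.08 -0.42  0.07  0.2   0.01]
[0.62328635 0.02183688 0.21995662] [0.9176893  0.46856046 0.49613738]
```

Run:
```python
from h import *
import pickle
movep([.541,.28,.24],down(yaw(0.3))); sleep(.3)
f=frame("wrist","rack0.png"); pickle.dump(f,open("rack.pkl","wb"))
for n in "blue yellow red black".split():
    for fn in(spot_in,tip_of):
        d=fn("wrist","probe_"+n); print(n,[(np.round(x["centre"],1),round(x["score"],2)) for x in d[:2]])
print(get_state()["clock"])
```

```text
blue [(array([309.7,  77.8]), 0.62), (array([309.3, 269.3]), 0.52)]
blue [(array([312.1,  87.3]), 0.78)]
yellow [(array([310.3, 210.1]), 0.64)]
yellow [(array([316.6, 193.3]), 0.85)]
red [(array([309.4, 146.4]), 0.7), (array([398.8, 379.8]), 0.2)]
red [(array([314.1, 142.1]), 0.71)]
black [(array([312.4, 267.1]), 0.85)]
black [(array([316.6, 240.3]), 0.97)]
12.2917
```

View pics/rack0.png

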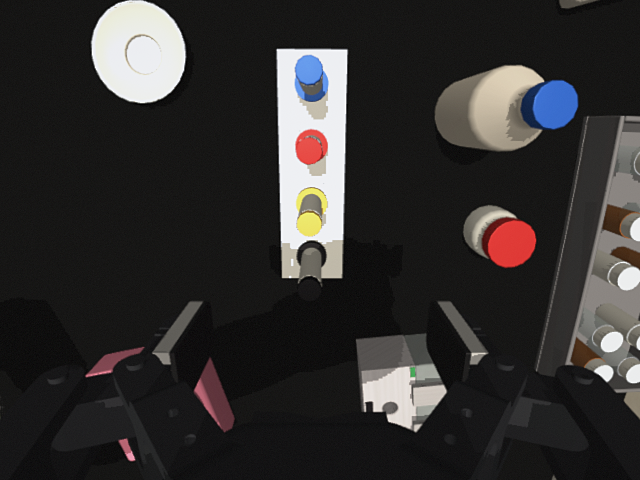

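```bash
python3 - <<'E'
from h import *
import pickle
f=pickle.load(open("rack.pkl","rb"))
print(on_z(f,[(309,69),(310,147),(309,222),(309.5,288)],.135).round(4))
# rack corners top z=.04
c=on_z(f,[(277,49),(347,49.5),(343,277.5),(281.5,278)],.04);print(c.round(4),c.mean(0), np.linalg.norm(c[0]-c[1]),np.linalg.norm(c[1]-c[2]))
d=c[0]-c[3];print(np.degrees(np.arctan2(-d[0],d[1])));d=c[1]-c[2];print(np.degrees(np.arctan2(-d[0],d[1])))
E
python3 - <<'E'
import cv2
a=cv2.imread("pics/rack0.png")[35:305,255:370]
cv2.imwrite("pics/rackc.png",cv2.resize(a,None,fx=2.2,fy=2.2,interpolation=cv2.INTER_CUBIC))
E
```

```text
[[0.5339 0.3883 0.135 ]
 [0.5345 0.3407 0.135 ]
 [0.5337 0.2901 0.135 ]
 [0.5338 0.2404 0.135 ]]
[[0.504  0.4179 0.04  ]
 [0.5636 0.4177 0.04  ]
 [0.5648 0.2088 0.04  ]
 [0.503  0.2079 0.04  ]] [0.53385211 0.31305925 0.04      ] 0.059586050127538696 0.20892088184765806
-0.2779126382549359
0.3127826633040766
```

View pics/rackc.png

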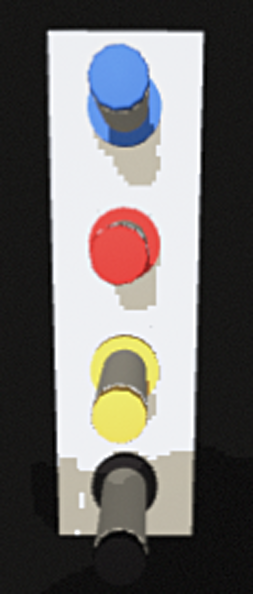

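```bash
cat >> h.py <<'E'
RACK={"blue":(.534,.3882),"red":(.5345,.3390),"yellow":(.534,.2892),"black":(.534,.2395)}
def pick(n,zt=.086):
    x,y=RACK[n]; rv=down(yaw(0))
    movep([x,y,.2],rv); move_l([x,y,zt],velocity=.12); grab(40); s=get_state()
    print("gap",s["finger_gap"],"F",s["contact_force"].round(2),s["position"].round(4))
    move_l([x,y,.25],velocity=.12)
    s=get_state();print("gap",s["finger_gap"],"F",s["contact_force"].round(2),"t",s["clock"])
E
python3 - <<'E'
from h import *
pick("blue")
f=frame("wrist","held_blue.png"); frame("side","held_blue_s.png")
E
```

```text
gap 0.20081096596761513 F [-1.15  0.01  2.67] [0.534  0.3883 0.0862]
gap 0.19861026708290153 F [-0.51 -0.35 -1.39] t 16.0667
```

View pics/held_blue.png

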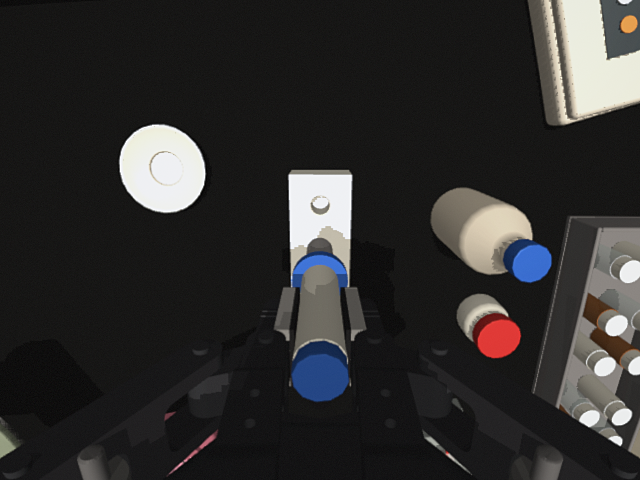

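```bash
cat >> h.py <<'E'
def overlay(f,zf,dx=0,dy=0,tx=0,ty=0,name=None,crop=(200,220,240,240),s=2.4):
    """draw probe model in tool frame: foot at tool z=zf, grip-point lateral offset dx,dy, tilt"""
    g=dict(f); g["cam_to_world"]=f["T_tool_cam"]
    im=f["img"].copy(); x0,y0,w,h=crop
    im=cv2.resize(im[y0:y0+h,x0:x0+w],None,fx=s,fy=s,interpolation=cv2.INTER_CUBIC)
    a=np.linspace(0,2*np.pi,60)
    for p,r,c in((0,.007,(0,255,0)),(.001,.008,(0,255,0)),(.045,.014,(255,0,255)),(.051,.014,(255,255,0)),(.125,.009,(255,128,0))):
        z=zf-p
        P=np.c_[dx+tx*(z+.019)+r*np.cos(a),dy+ty*(z+.019)+r*np.sin(a),np.full(60,z)]
        q=((proj(g,P)-[x0,y0]+.5)*s).astype(np.int32); cv2.polylines(im,[q],True,c,1)
    cv2.imwrite("pics/"+name,im[:,:,::-1])
E
python3 - <<'E'
from h import *
import pickle
f=frame("wrist"); pickle.dump(f,open("held.pkl","wb"))
overlay(f,.0762,name="ov1.png")
E
```

```text
(no output)
```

View pics/ov1.png

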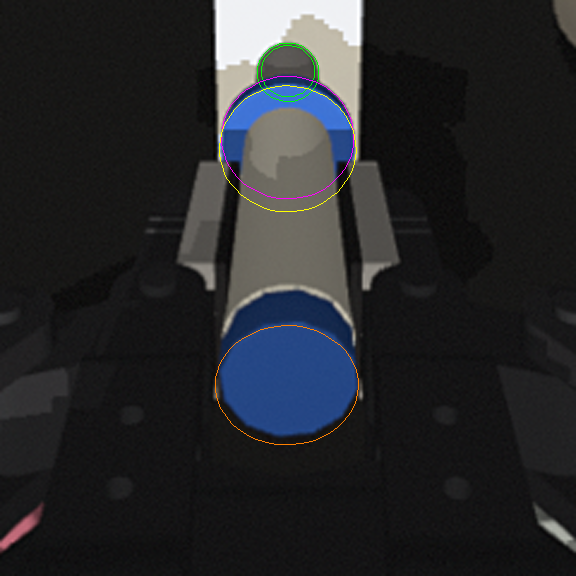

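```bash
cat >> h.py <<'E'
DOCK=np.array([.62575,-.00759]); DYAW=6.13
EX=np.r_[yaw(DYAW),0]; EY=np.array([-EX[1],EX[0],0]); EZ=np.array([0,0,1.])
BY={"blue":-.072,"yellow":-.024,"red":.024,"black":.072}
ZF=.0762
def bore(n): return np.r_[DOCK,.06]+EY*BY[n]
def tool(foot,lean,zf=ZF,off=(0,0)):
    """TCP position, rotvec for foot position (world) and lean deg with top to dock -x"""
    l=np.radians(lean); a=np.cos(l)*EZ-np.sin(l)*EX
    x=np.cos(l)*EX+np.sin(l)*EZ; z=-a
    M=np.c_[x,np.cross(z,x),z]
    return foot-M@np.array([off[0],off[1],zf]), R.from_matrix(M).as_rotvec()
E
python3 - <<'E'
from h import *
import pickle
b=bore("blue")
p,r=tool(b+EZ*.09,10); movep(p,r)
p,r=tool(b+EZ*.012,10); move_l(p,velocity=.1); sleep(.2)
s=get_state();print(s["position"]-p,s["contact_force"].round(2),s["clock"])
f=frame("wrist"); pickle.dump(f,open("hov.pkl","wb"))
g=f["img"]; overlay(f,ZF,name="ov2.png")
frame("side","hov_side.png")
q=proj(f,[b]);print(q)
E
```

```text
[ 0.00051643 -0.00013507  0.00080027] [-0.03 -0.17 -0.04] 19.0917
[[315.60332145 242.87091353]]
```

View pics/ov2.png

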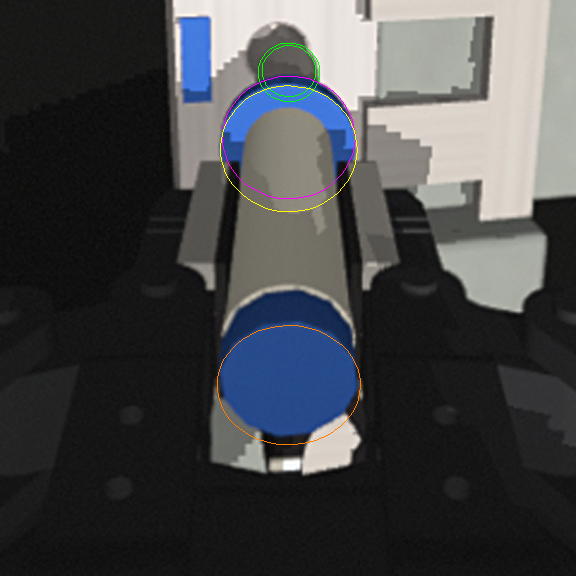

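```bash
cat >> h.py <<'E'
def zoom(f,n,name,crop=(280,215,80,60),s=9,zf=ZF,sh=(0,0)):
    x0,y0,w,h=crop; im=cv2.resize(f["img"][y0:y0+h,x0:x0+w],None,fx=s,fy=s,interpolation=cv2.INTER_CUBIC)
    a=np.linspace(0,2*np.pi,60); D=lambda q:((q-[x0,y0]+.5)*s).astype(np.int32)
    P=bore(n)+.0085*(np.cos(a)[:,None]*EX+np.sin(a)[:,None]*EY)
    cv2.polylines(im,[D(proj(f,P))],True,(255,0,0),1)
    g=dict(f); g["cam_to_world"]=f["T_tool_cam"]
    for r,z in((.007,zf),(.008,zf-.001)): cv2.polylines(im,[D(proj(g,np.c_[r*np.cos(a)+sh[0],r*np.sin(a)+sh[1],0*a+z]))],True,(0,255,0),1)
    cv2.imwrite("pics/"+name,im[:,:,::-1])
E
python3 - <<'E'
from h import *
import pickle
f=pickle.load(open("hov.pkl","rb")); zoom(f,"blue","z1.png")
E
```

```text
(no output)
```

View pics/z1.png

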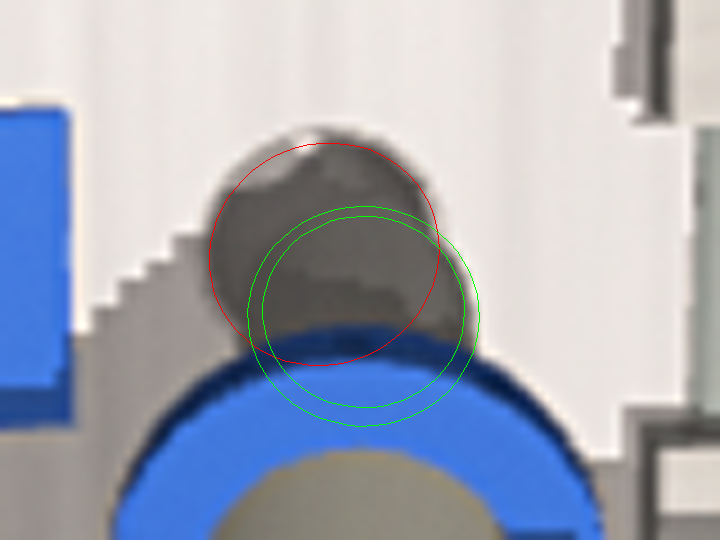

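Run:
```python
from h import *
import pickle
f=pickle.load(open("held.pkl","rb")); zoom(f,"blue","z0.png")
```

View pics/z0.png

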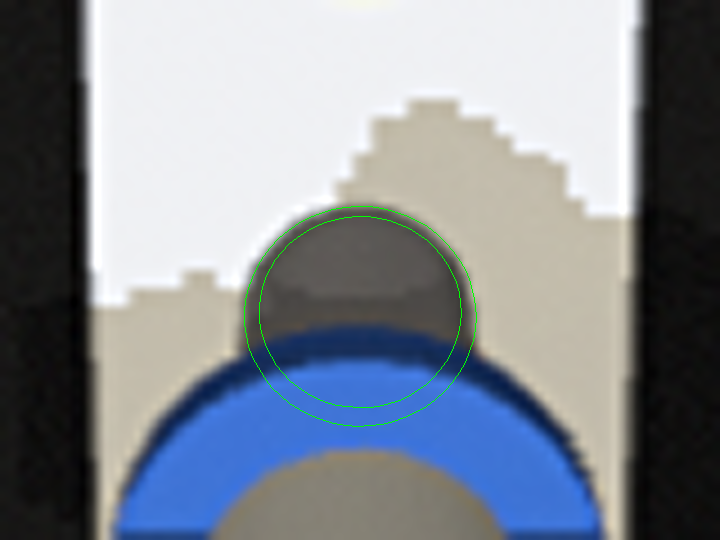

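```bash
cat >> h.py <<'E'
DOCK=DOCK+(EY*.0007-EX*.0001)[:2]
E
python3 - <<'E'
from h import *
b=bore("blue")
s=get_state(); p0,r=tool(bore("blue")-EY*.0007+EX*.0001+EZ*.012,10);e=s["position"]-p0;print("err",e, R.from_rotvec(s["eef_rot"]).inv()*R.from_rotvec(r)).__str__()
err=(R.from_rotvec(r).inv()*R.from_rotvec(s["eef_rot"])).as_rotvec();print(np.degrees(err))
p,r=tool(b+EX*.00025+EZ*-.0025,10)
print(move_l(p-e,velocity=.02,until_force=6)); sleep(.3)
s=get_state();print((s["position"]-p)*1e3,s["contact_force"].round(2),s["wrist_torque"].round(3),s["clock"])
f=frame("wrist"); zoom(f,"blue","z2.png"); frame("side","lean_side.png")
E
```

```text
err [ 0.00029334 -0.00011463  0.00053623] Rotation.from_matrix(array([[ 9.99999665e-01,  6.13558132e-06, -8.18601828e-04],
                            [-6.42602422e-06,  9.99999937e-01, -3.54801481e-04],
                            [ 8.18599599e-04,  3.54806623e-04,  9.99999602e-01]]))
[-0.02032878  0.04690237  0.00035986]
False
[-0.19289777  0.0639065  -0.45731005] [ 1.52 -0.37 -1.67] [-0.173 -0.13  -0.017] 20.3917
```

View pics/z2.png

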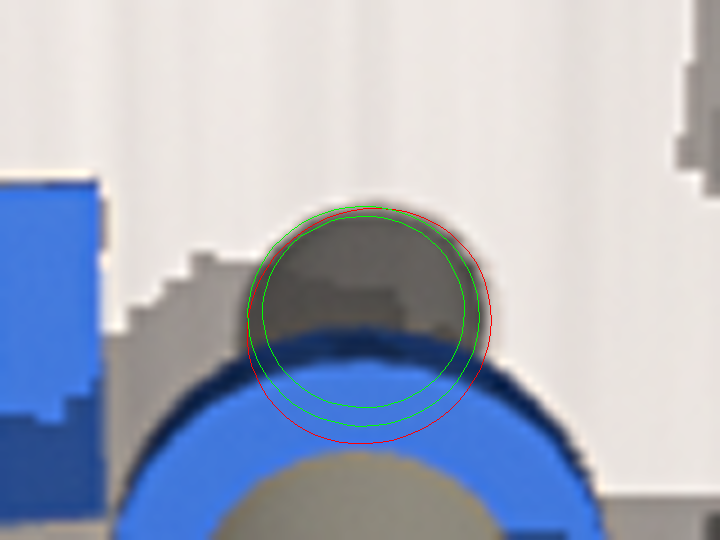

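```bash
cat >> h.py <<'E'
def st(tag,p=None):
    s=get_state(); print(tag,"dp" if p is not None else "",((s["position"]-p)*1e3).round(2) if p is not None else "","F",s["contact_force"].round(1),"M",s["wrist_torque"].round(2),"gap",round(s["finger_gap"],3),"t",s["clock"]); return s
E
python3 - <<'E'
from h import *
b=bore("blue")
for l in (5,0):
    p,r=tool(b+EX*.00025*l/10-EZ*.003,l); move_l(p,velocity=.03,rot=r); sleep(.15); st(l,p)
p,r=tool(b-EZ*.010,0); print(move_l(p,velocity=.02,until_force=8)); sleep(.1); st("d10",p)
f=frame("wrist"); zoom(f,"blue","z3.png")
E
```

```text
5 dp [-0.42  0.05 -0.25] F [ 0.4 -0.  -1.2] M [-0.14 -0.23 -0.01] gap 0.202 t 21.0167
0 dp [-0.6  -0.04 -0.14] F [ 1.2 -0.4 -1.6] M [-0.18 -0.31 -0.03] gap 0.202 t 21.5333
False
d10 dp [-0.2   0.03 -0.11] F [ 0.4 -0.7 -0.6] M [-0.13 -0.03  0.06] gap 0.197 t 22.1333
```

View pics/z3.png

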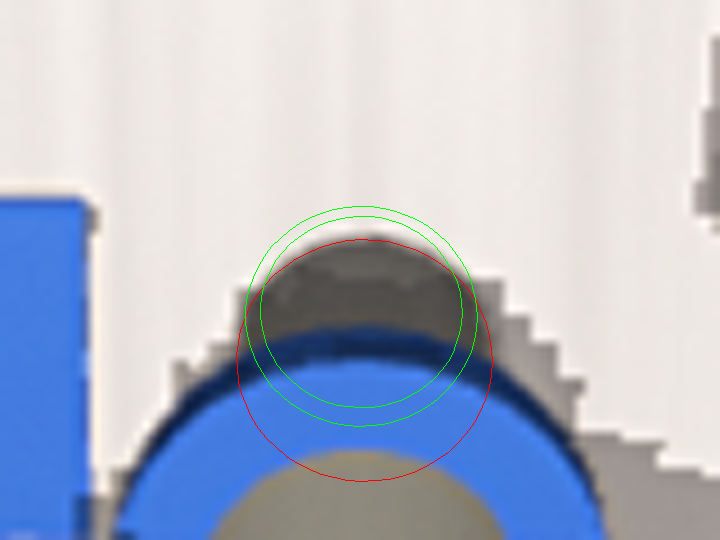

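It went in: the picture shows the foot below the bore mouth and the forces are low. Now I'll slide it home.

Run:
```python
from h import *
b=bore("blue")
p,r=tool(b-EZ*.040,0); print(move_l(p,velocity=.04,until_force=10)); sleep(.1); st("d40",p)
p,r=tool(b-EZ*.047,0); print(move_l(p,velocity=.015,until_force=8)); sleep(.2); s=st("d47",p)
print("foot z rel",(s["position"][2]-ZF-.06)*1e3)
frame("side","home_side.png"); f=frame("wrist","home_w.png")
```

```text
False
d40 dp [0.03 0.07 0.21] F [ 0.5 -0.9 -0.7] M [ 0.02 -0.03 -0.  ] gap 0.199 t 23.1833
True
d47 dp [ 0.16 -0.    2.01] F [-0.6 -0.4  5.2] M [0.01 0.11 0.02] gap 0.2 t 23.7833
foot z rel -44.989355035044255
```

View pics/home_w.png

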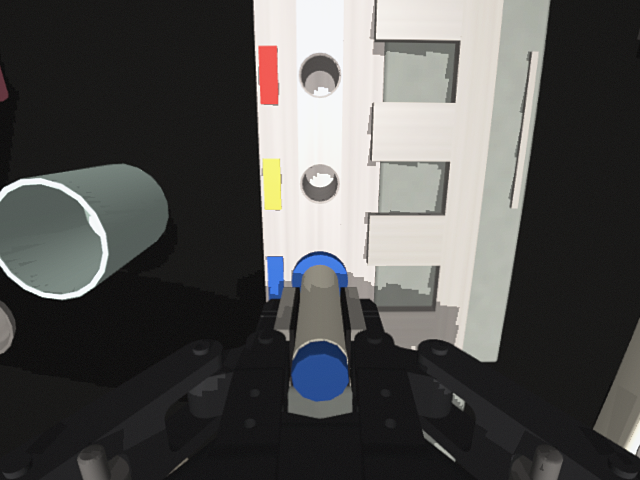

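```bash
cat >> h.py <<'E'
def leave(n):
    let_go(); s=get_state(); p=s["position"].copy(); p[2]=.25
    move_l(p,velocity=.15); st("left "+n)
def lean_in(n,save=None,d=None):
    b=bore(n) if d is None else bore(n)+d
    p,r=tool(b+EZ*.09,10); movep(p,r)
    p,r=tool(b+EZ*.012,10); move_l(p,velocity=.12); sleep(.4); st("hover",p)
    f=frame("wrist"); zoom(f,n,f"hov_{n}.png")
    p,r=tool(b+EX*.00025-EZ*.003,10); hit=move_l(p,velocity=.02,until_force=6); sleep(.3); st(f"lean hit={hit}",p)
    return hit
def home(n,d=None):
    b=bore(n) if d is None else bore(n)+d
    for l in (5,0):
        p,r=tool(b+EX*.00025*l/10-EZ*.003,l); move_l(p,velocity=.03,rot=r); sleep(.15); st(l,p)
    for z,v,F in((.010,.02,8),(.040,.04,10),(.047,.015,8)):
        p,r=tool(b-EZ*z,0); hit=move_l(p,velocity=v,until_force=F); sleep(.15); s=st(f"z{z} hit={hit}",p)
        if hit and z<.045: print("STUCK"); return False
    print("foot",(s["position"][2]-ZF-.06)*1e3); return True
E
python3 - <<'E'
from h import *
leave("blue"); f=frame("wrist","after_blue.png")
pick("yellow"); f=frame("wrist"); overlay(f,ZF,name="held_yellow.png")
E
```

```text
left blue   F [-0.5 -0.  -0.4] M [-0.01 -0.03  0.  ] gap 0.999 t 25.7667
gap 0.19592083302555605 F [-0.54  0.17  2.79] [0.534  0.2893 0.0862]
gap 0.19351951146090954 F [-0.19 -0.33 -1.17] t 30.4917
```

View pics/after_blue.png

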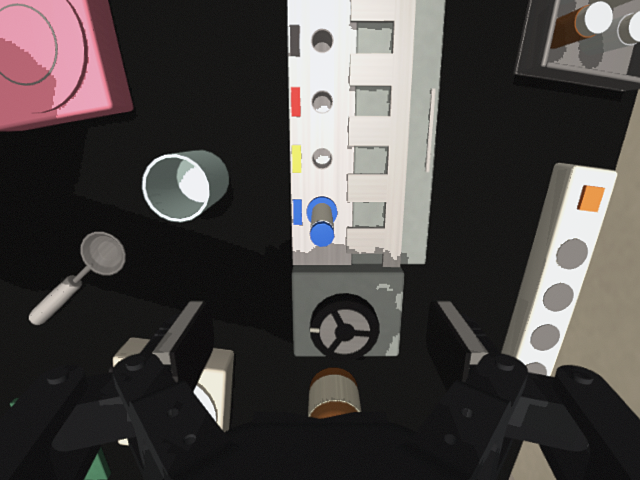

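View pics/held_yellow.png

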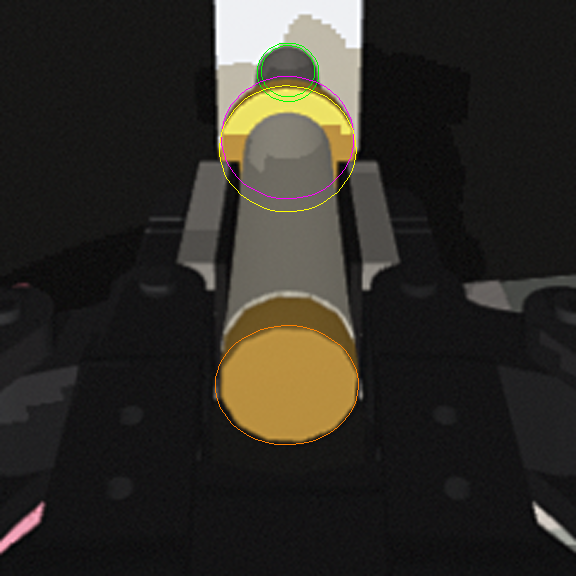

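```bash
python3 - <<'E'
from h import *
lean_in("yellow",d=EY*.0003)
f=frame("wrist");zoom(f,"yellow","lean_yellow.png")
E
python3 -c "
import cv2,numpy as np
a=cv2.imread('pics/hov_yellow.png');b=cv2.imread('pics/lean_yellow.png')
cv2.imwrite('pics/y2.png',cv2.resize(np.hstack([a,b]),(800,300)))"
```

```text
hover dp [ 0.19 -0.08  0.39] F [ 0.6 -0.1 -0.5] M [-0.04  0.16 -0.  ] gap 0.199 t 33.0
lean hit=False dp [-0.01 -0.    0.06] F [-1.1 -0.9 -0. ] M [0.01 0.17 0.01] gap 0.195 t 34.25
```

View pics/y2.png

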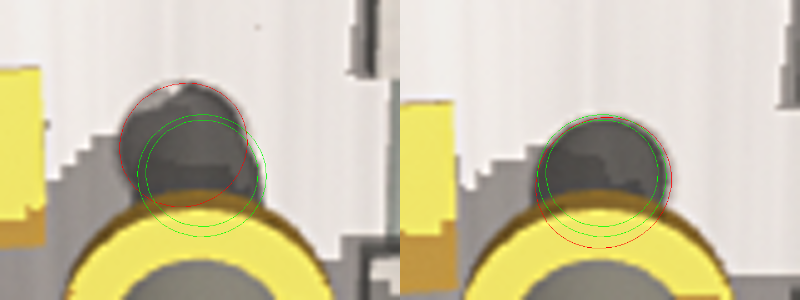

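Run:
```python
from h import *
if home("yellow",d=EY*.0003):
    leave("yellow"); f=frame("wrist","after_yellow.png")
    pick("red"); f=frame("wrist"); overlay(f,ZF,name="held_red.png")
```

```text
5 dp [-0.49  0.07 -0.28] F [ 0.5 -0.1 -1.2] M [ 0.04 -0.09  0.03] gap 0.195 t 34.8167
0 dp [-0.6   0.01 -0.11] F [ 1.1  0.9 -1. ] M [-0.01 -0.18  0.  ] gap 0.201 t 35.3333
z0.01 hit=False dp [ 0.01 -0.    0.  ] F [-0.3  0.3 -1.1] M [ 0.05  0.03 -0.07] gap 0.199 t 35.9833
z0.04 hit=False dp [ 0.17 -0.03  0.31] F [ 0.3  0.4 -0.8] M [-0.   -0.02  0.02] gap 0.202 t 37.0333
z0.047 hit=True dp [ 0.21 -0.02  2.04] F [-0.1  0.2  6.3] M [ 0.03  0.11 -0.05] gap 0.197 t 37.5833
foot -44.963350845194455
left yellow   F [-0.1  0.8 -0.5] M [-0.03  0.    0.03] gap 1.0 t 39.4667
gap 0.19923054152352723 F [-0.6   0.09  1.68] [0.5344 0.3391 0.0862]
gap 0.19435380720499568 F [ 0.03  0.41 -1.35] t 44.1917
```

View pics/after_yellow.png

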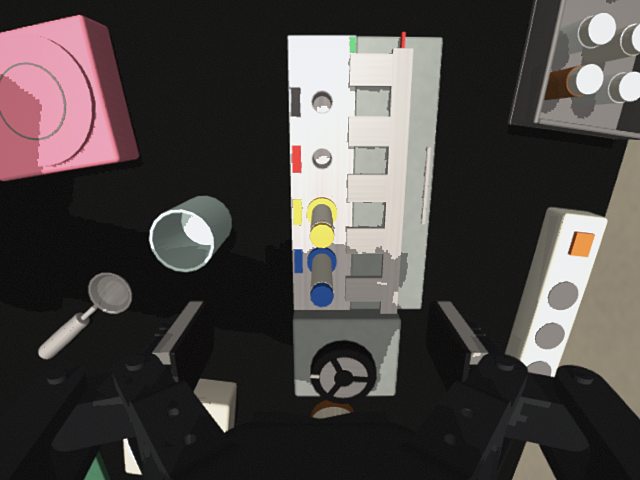

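View pics/held_red.png

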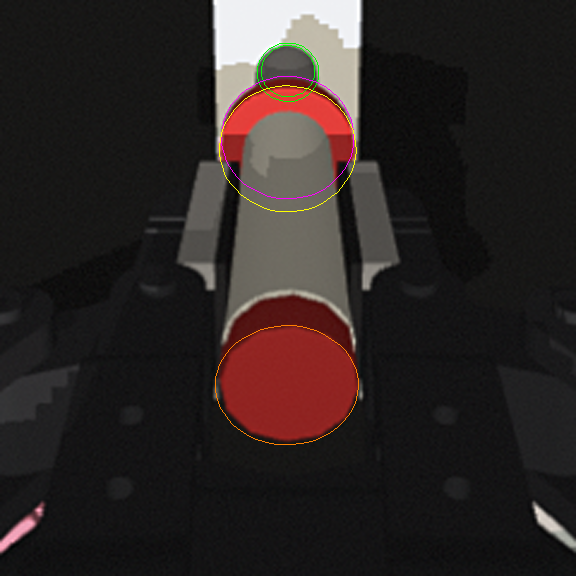

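Yellow is home with its collar on the mouth. Red's foot is only about 0.3 mm off the model, so it's next.

```bash
python3 - <<'E'
from h import *
d=EY*.0002
if not lean_in("red",d=d):
    f=frame("wrist");zoom(f,"red","lean_red.png")
    if home("red",d=d):
        leave("red"); f=frame("wrist","after_red.png")
        pick("black"); f=frame("wrist"); overlay(f,ZF,name="held_black.png")
E
python3 -c "
import cv2,numpy as np
a=cv2.imread('pics/hov_red.png');b=cv2.imread('pics/lean_red.png')
cv2.imwrite('pics/r2.png',cv2.resize(np.hstack([a,b]),(800,300)))"
```

```text
hover dp [ 0.21 -0.08  0.39] F [ 0.6 -0.4 -0.6] M [-0.06  0.21  0.03] gap 0.202 t 46.7
lean hit=False dp [-0.    0.02  0.07] F [ 0.   0.2 -0.9] M [-0.03  0.21 -0.  ] gap 0.202 t 47.95
5 dp [-0.42  0.05 -0.26] F [ 0.2 -0.2 -0.1] M [ 0.01 -0.16 -0.01] gap 0.197 t 48.5167
0 dp [-0.58  0.03 -0.12] F [ 0.7  0.2 -1.6] M [ 0.   -0.3  -0.01] gap 0.193 t 49.0333
z0.01 hit=False dp [-0.09  0.01 -0.02] F [-0.  -1.  -0.5] M [ 0.02 -0.01 -0.  ] gap 0.2 t 49.6833
z0.04 hit=False dp [ 0.11 -0.06  0.26] F [ 0.9 -0.2 -1.1] M [0.03 0.05 0.03] gap 0.202 t 50.7333
z0.047 hit=True dp [ 0.19 -0.03  2.04] F [-1.1 -0.1  4.6] M [0.02 0.09 0.04] gap 0.197 t 51.2833
foot -44.96211767873333
left red   F [-0.3  0.1 -0.6] M [-0.01  0.02 -0.05] gap 0.997 t 53.1667
gap 0.19650929473261103 F [-1.68 -1.11  2.98] [0.534  0.2395 0.0862]
gap 0.19632166482814434 F [-1.09  0.18 -0.14] t 57.425
```

View pics/r2.png

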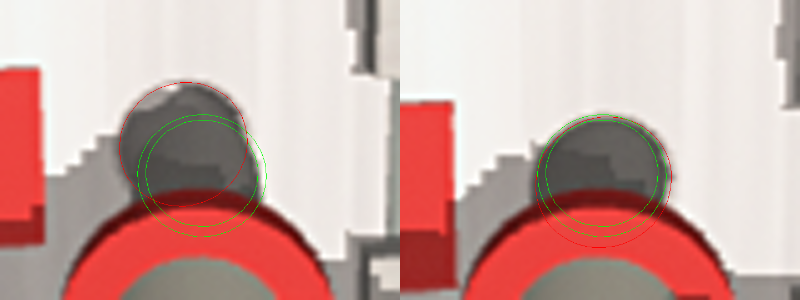

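View pics/held_black.png

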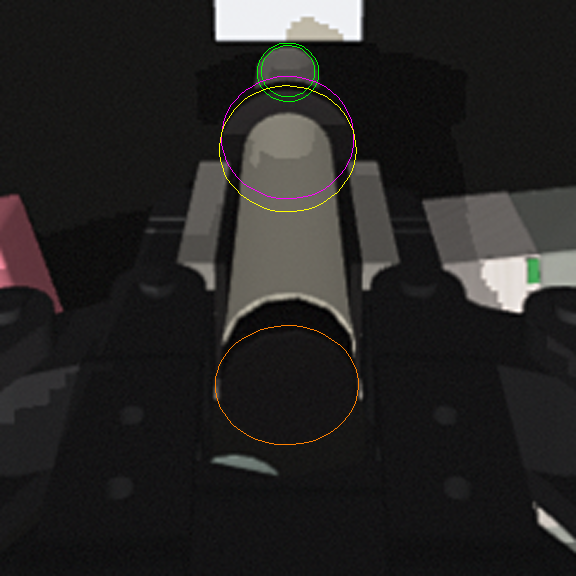

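```bash
python3 - <<'E'
from h import *
d=EY*.0004
if not lean_in("black",d=d):
    f=frame("wrist");zoom(f,"black","lean_black.png")
    if home("black",d=d):
        leave("black"); f=frame("wrist","after_black.png"); frame("scene","scene1.png")
E
python3 -c "
import cv2,numpy as np
a=cv2.imread('pics/hov_black.png');b=cv2.imread('pics/lean_black.png')
cv2.imwrite('pics/b2.png',cv2.resize(np.hstack([a,b]),(800,300)))"
```

```text
hover dp [ 0.17 -0.06  0.37] F [-1.8  1.4 -0.4] M [-0.06  0.12 -0.05] gap 0.2 t 59.4583
lean hit=False dp [ 0.01 -0.    0.09] F [-0.4  0.8 -0.6] M [-0.05  0.19  0.  ] gap 0.199 t 60.7083
5 dp [-0.51  0.01 -0.29] F [ 1.7 -0.1 -1.2] M [ 0.04 -0.04 -0.01] gap 0.196 t 61.275
0 dp [-0.65  0.02 -0.14] F [ 0.7 -0.3 -0.5] M [ 0.   -0.21 -0.03] gap 0.199 t 61.7917
z0.01 hit=False dp [ 0.03 -0.01  0.01] F [ 0.3 -0.4 -0.3] M [ 0.   -0.01 -0.03] gap 0.193 t 62.4417
z0.04 hit=False dp [ 0.18 -0.01  0.31] F [ 0.4  0.4 -0.4] M [-0.    0.01  0.06] gap 0.2 t 63.4917
z0.047 hit=True dp [ 0.2  -0.02  2.05] F [-0.8  0.9  6.1] M [-0.01  0.1  -0.  ] gap 0.198 t 64.0417
foot -44.94655150595606
left black   F [ 0.4  0.3 -0.2] M [-0.03 -0.07  0.01] gap 1.006 t 65.925
```

View pics/b2.png

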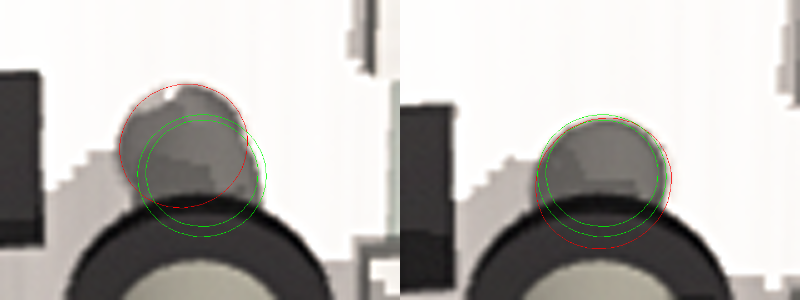

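View pics/after_black.png

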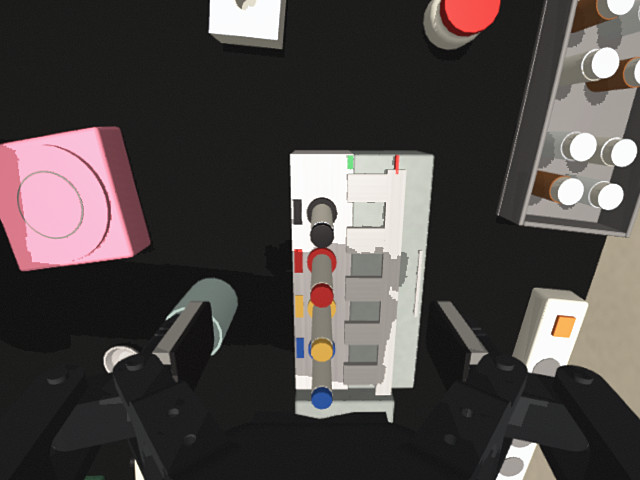

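View pics/scene1.png

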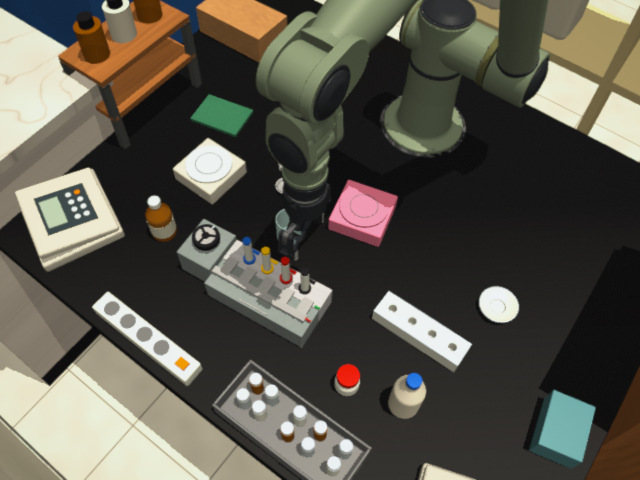

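Run:
```python
from h import *
import pickle
w=np.array([.6633,-.1715])
rv=down(yaw(184.5))
movep([w[0],w[1],.22],rv); sleep(.3)
f=frame("wrist","wheel0.png"); pickle.dump(f,open("wheel.pkl","wb"))
d=tip_of("wrist","wheel_grip"); print([(np.round(x["centre"],1),x["score"],on_z(f,[x["centre"]],.097)) for x in d[:2]])
s=st("w");print(s["q"].round(3))
```

```text
[(array([315.8, 225.3]), 0.89, array([[ 0.66662576, -0.17589716,  0.097     ]]))]
w   F [-0.6 -0.4  0.3] M [ 0.    0.05 -0.01] gap 0.996 t 69.325
[-0.361  0.591  0.199  1.178 -0.    -2.01 ]
```

View pics/wheel0.png

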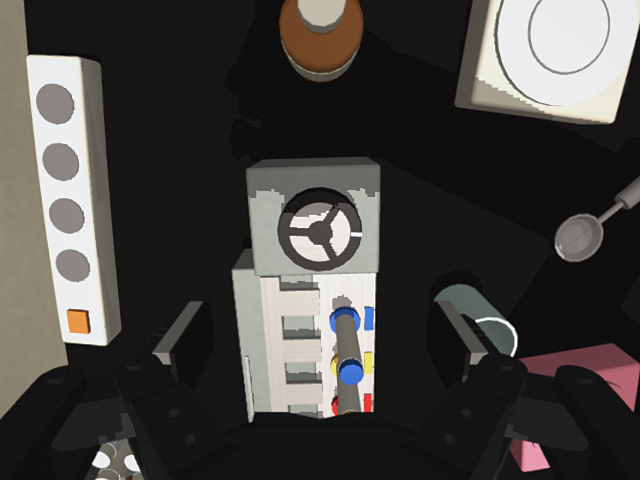

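Run:
```python
from h import *
import pickle
f=pickle.load(open("wheel.pkl","rb"))
P=on_z(f,[(320,228.5)],.104)[0]; print(P)
x0,y0,w,h=260,170,120,120;s=5
for nm,c in(("a",P[:2]),):
    im=cv2.resize(f["img"][y0:y0+h,x0:x0+w],None,fx=s,fy=s,interpolation=cv2.INTER_CUBIC)
    a=np.linspace(0,2*np.pi,90)
    for z,col in((.107,(255,0,0)),(.091,(0,255,0))):
        q=proj(f,np.c_[c[0]+.031*np.cos(a),c[1]+.031*np.sin(a),0*a+z]); cv2.polylines(im,[((q-[x0,y0]+.5)*s).astype(np.int32)],True,col,1)
    cv2.imwrite("pics/wh1.png",im[:,:,::-1])
r=P[:2]-DOCK; print("dock frame",r@EX[:2],r@EY[:2])
```

```text
[ 0.6634782 -0.1755793  0.104    ]
dock frame 0.01967378647947635 -0.17175756273267584
```

View pics/wh1.png

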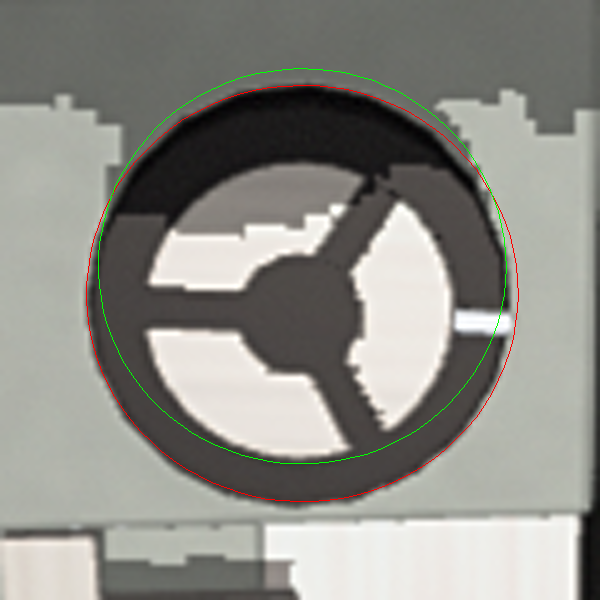

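Run:
```python
from h import *
w=np.array([.6634,-.1750]); rv=down(yaw(184.5))
movep([w[0],w[1],.15],rv); print(move_l([w[0],w[1],.078],velocity=.08,until_force=8)); st("down")
grab(40); sleep(.2); s=st("grab"); print(s["position"],s["q"].round(3))
q=s["q"].copy(); q6=q[5]
for k in (1,2,3,3.55):
    q[5]=q6+k; set_joints(q); s=st(k); 
frame("scene","wheel_sc.png"); f=frame("wrist","wheel1.png")
```

```text
False
down   F [ 0.5 -0.2  0.4] M [ 0.01 -0.01  0.02] gap 0.998 t 70.7583
grab   F [-1.3  0.9  6.2] M [0.12 0.2  0.  ] gap 0.699 t 71.3167
[ 0.66393857 -0.17516526  0.07905185] [-0.365  0.695  0.012  0.887  0.    -2.015]
1   F [-7.5  3.3  6.9] M [ 0.34  1.16 -0.1 ] gap 0.698 t 72.2583
2   F [-7.2  8.8  8.9] M [ 1.29  1.55 -0.07] gap 0.701 t 73.2
3   F [-2.  11.6  7.2] M [ 2.27  0.73 -0.14] gap 0.698 t 74.1417
3.55   F [ 1.2 11.5  3.2] M [ 2.27 -0.1  -0.11] gap 0.7 t 74.7333
```

View pics/wheel1.png

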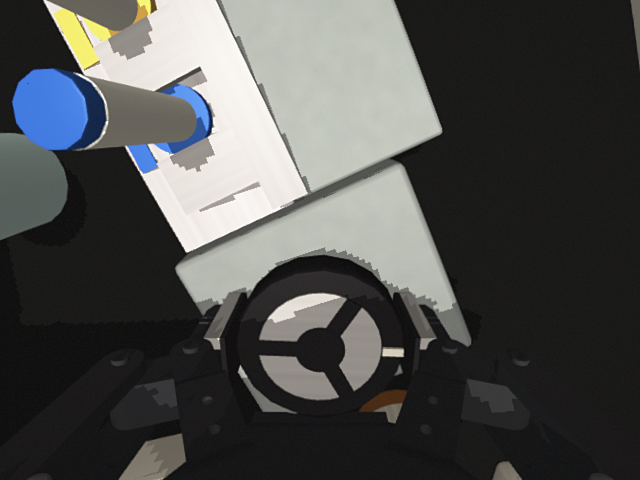

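```bash
python3 -c "
import cv2
a=cv2.imread('pics/wheel_sc.png')[190:345,170:340]
cv2.imwrite('pics/wheel_scc.png',cv2.resize(a,None,fx=4,fy=3.8,interpolation=cv2.INTER_CUBIC))"
```

```text
(no output)
```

View pics/wheel_scc.png

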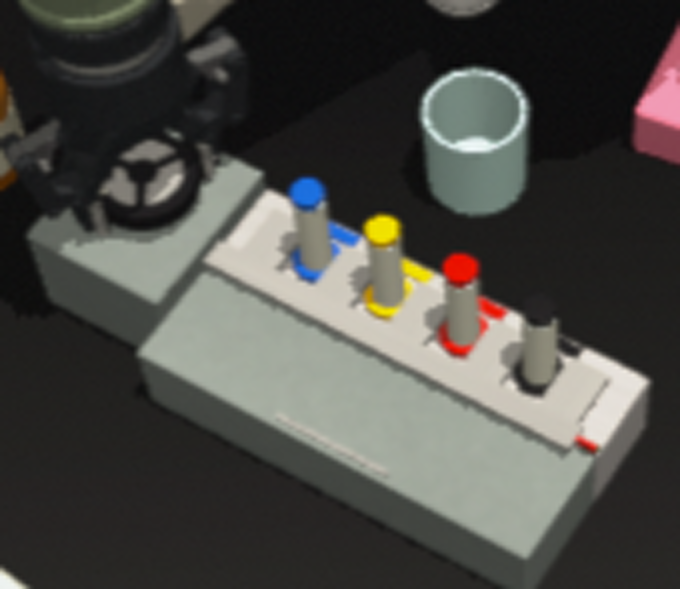

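```bash
python3 - <<'E'
from h import *
import pickle
let_go(); s=st("open"); p=s["position"].copy(); p[2]=.2; move_l(p,velocity=.15)
# camera above pointer: tool yaw dock (s=1), cam 73mm to +dock y of TCP, tilt toward -y
t=np.r_[DOCK,0]+EY*.075+EX*.012
movep([t[0],t[1],.24],down(yaw(DYAW))); sleep(.3)
f=frame("wrist","ptr.png"); pickle.dump(f,open("ptr.pkl","wb")); st("v")
frame("scene","scene2.png")
E
python3 -c "
import cv2
a=cv2.imread('pics/ptr.png')[100:340,260:440]
cv2.imwrite('pics/ptrc.png',cv2.resize(a,None,fx=2.5,fy=2.5,interpolation=cv2.INTER_CUBIC))"
```

```text
open   F [ 0.2 -0.8 -0. ] M [ 0.02 -0.03  0.06] gap 0.997 t 75.2167
v   F [-0.5 -0.4  0.2] M [-0.03  0.05 -0.03] gap 0.998 t 77.5083
```

View pics/ptrc.png

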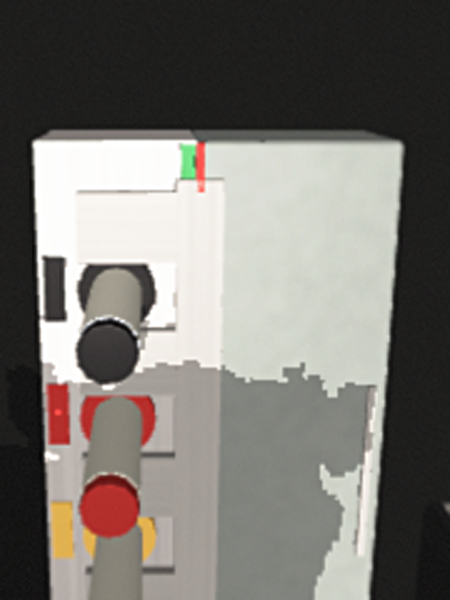

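View pics/ptr.png

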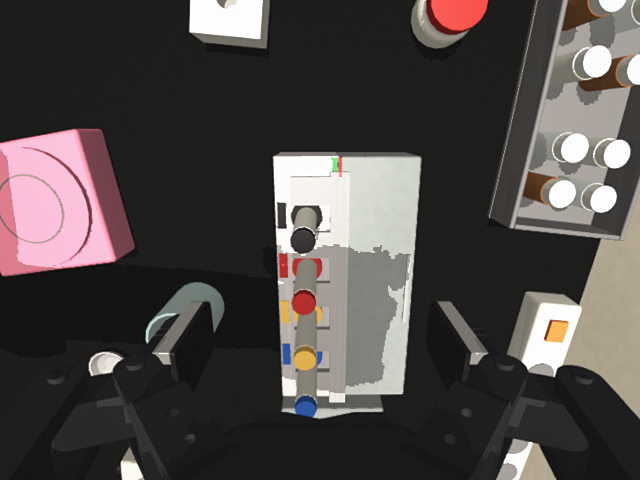

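```bash
python3 - <<'E'
from h import *
import pickle
w=np.array([.6634,-.1750]); rv=down(yaw(184.5))
movep([w[0],w[1],.2],rv); print(move_l([w[0],w[1],.078],velocity=.08,until_force=8))
grab(40); sleep(.2); s=st("grab")
q=s["q"].copy(); q[5]+=.4; set_joints(q); sleep(.3); st("turned")
let_go(); s=st("open"); p=s["position"].copy(); p[2]=.2; move_l(p,velocity=.15)
t=np.r_[DOCK,0]+EY*.075+EX*.012
movep([t[0],t[1],.24],down(yaw(DYAW))); sleep(.3)
f=frame("wrist","ptr2.png"); st("v")
E
python3 -c "
import cv2
a=cv2.imread('pics/ptr2.png')[145:195,300:380]
cv2.imwrite('pics/ptrc2.png',cv2.resize(a,None,fx=8,fy=8,interpolation=cv2.INTER_CUBIC))"
```

```text
False
grab   F [-0.6  0.5  6.2] M [ 0.22 -0.02 -0.03] gap 0.7 t 82.7
turned   F [-4.5  1.5  5.8] M [ 0.1   0.56 -0.16] gap 0.702 t 83.4667
open   F [-0.1 -0.1  0.4] M [-0.04  0.    0.01] gap 1.0 t 83.85
v   F [-0.3 -0.1 -0.1] M [-0.05  0.01 -0.04] gap 0.999 t 87.75
```

View pics/ptrc2.png

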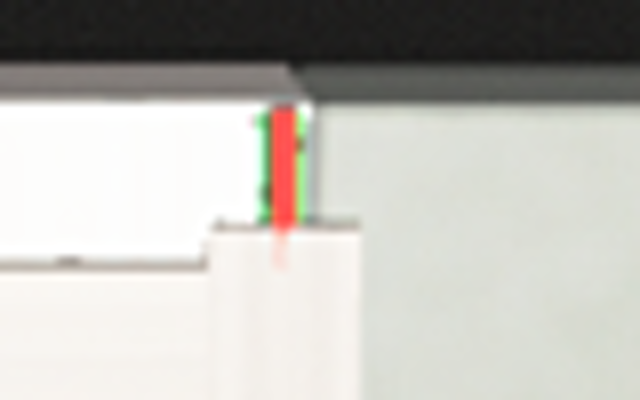

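View pics/ptr2.png

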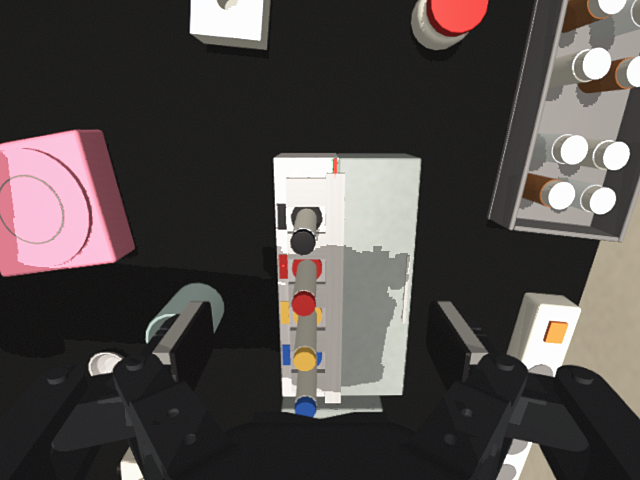

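Run:
```python
from h import *
import pickle
# view beaker & stirrer from wrist: hover beaker
fs={n:frame(n,n+"_b.png") for n in("scene","side")}
for nm in("beaker","plate"):
    for c in fs:
        d=tip_of(c,nm); print(nm,c,[(np.round(x["centre"],1),round(x["score"],2),on_z(fs[c],[x["centre"]],0 if nm=="beaker" else .051)[0].round(4)) for x in d[:3]])
    for c in fs:
        d=silhouettes(c,nm)
        for x in d[:2]:
            ys,xs=np.nonzero(x["mask"]); print(nm,c,"sil",round(x["score"],2),xs.min(),xs.max(),ys.min(),ys.max())
```

```text
beaker scene [(array([284.9, 234.9]), 0.67, array([ 0.5068, -0.0804,  0.    ]))]
beaker side [(array([335.8, 275. ]), 0.81, array([ 0.5138, -0.0633,  0.    ])), (array([402.3, 244.9]), 0.58, array([ 0.7616, -0.1058,  0.    ]))]
beaker scene sil 0.72 275 298 211 243
beaker side sil 0.75 276 294 155 199
beaker side sil 0.7 325 346 250 283
plate scene [(array([365.3, 202.2]), 0.69, array([0.344 , 0.0366, 0.051 ])), (array([348.5, 387.8]), 0.6, array([0.7399, 0.2643, 0.051 ])), (array([205.8, 164.9]), 0.58, array([ 0.4876, -0.342 ,  0.051 ]))]
plate side [(array([270.1, 269. ]), 0.95, array([0.3585, 0.0417, 0.051 ])), (array([404.4, 313.2]), 0.86, array([ 0.4952, -0.3332,  0.051 ]))]
plate scene sil 0.7 173 245 139 203
plate side sil 0.8 366 437 296 356
plate side sil 0.61 238 301 253 303
```

View pics/scene_b.png

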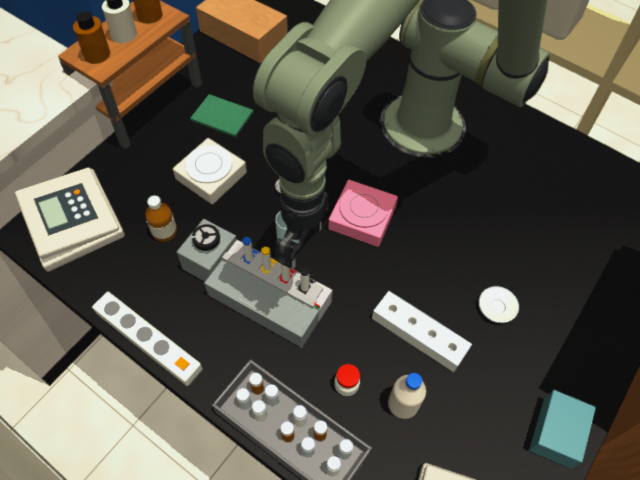

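View pics/side_b.png

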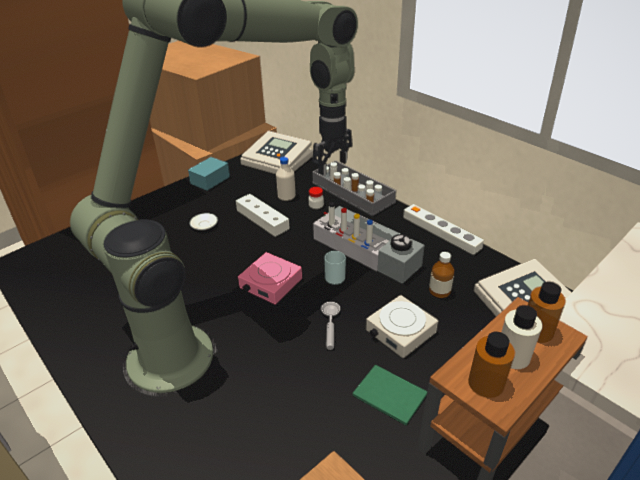

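Run:
```python
from h import *
import pickle
rv=down(EY[:2])
movep([.47,-.33,.25],rv); sleep(.3); f=frame("wrist","st0.png"); pickle.dump(f,open("st.pkl","wb"))
d=tip_of("wrist","plate"); print([(np.round(x["centre"],1),round(x["score"],2),on_z(f,[x["centre"]],.051)[0].round(4)) for x in d[:3]])
movep([.47,-.07,.25],rv); sleep(.3); f=frame("wrist","bk0.png"); pickle.dump(f,open("bk.pkl","wb"))
d=tip_of("wrist","beaker"); print([(np.round(x["centre"],1),round(x["score"],2),on_z(f,[x["centre"]],.0)[0].round(4)) for x in d[:3]])
st("v")
```

```text
[(array([309.3, 216.9]), 0.92, array([ 0.479 , -0.3395,  0.051 ]))]
[(array([323.1, 228.6]), 0.68, array([ 0.5026, -0.0645,  0.    ]))]
v   F [ 0.4 -0.3 -0.1] M [0.04 0.05 0.01] gap 0.995 t 92.05
```

View pics/st0.png

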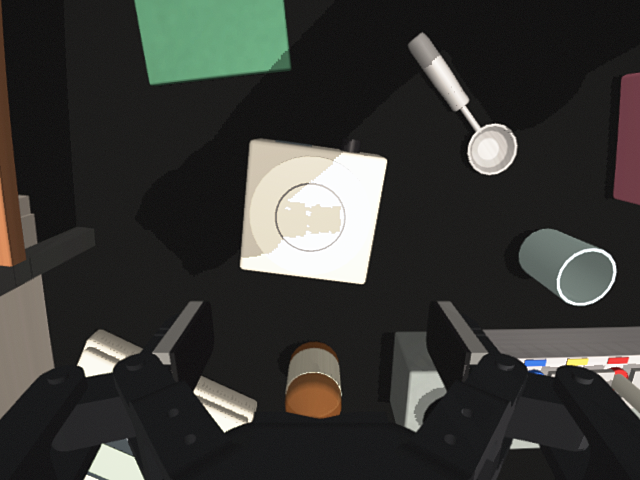

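View pics/bk0.png

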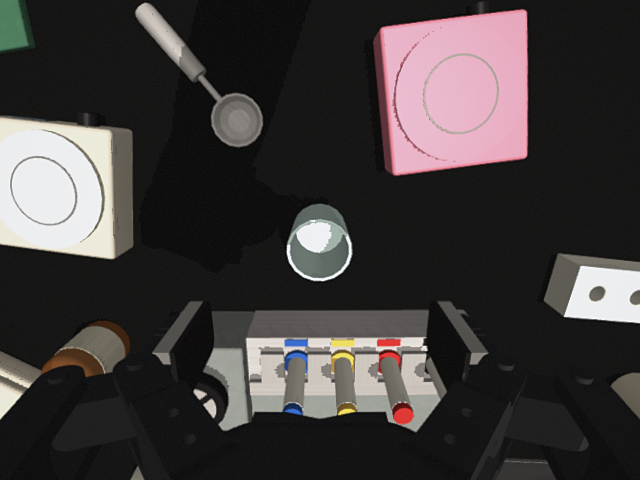

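Run:
```python
from h import *
import pickle
f=pickle.load(open("bk.pkl","rb")); P=on_z(f,[(319.5,250.5)],.075)[0]; print("beaker",P,(P[:2]-DOCK)@EX[:2],(P[:2]-DOCK)@EY[:2])
a=np.linspace(0,2*np.pi,90); im=f["img"].copy()
for z in(0.,.075): cv2.polylines(im,[proj(f,np.c_[P[0]+.03*np.cos(a),P[1]+.03*np.sin(a),0*a+z]).round().astype(np.int32)],True,(255,0,0),1)
c1=cv2.resize(im[190:300,260:380],None,fx=3.3,fy=3.3)
g=pickle.load(open("st.pkl","rb")); Q=on_z(g,[(310,217)],.051)[0]; print("plate",Q)
im=g["img"].copy()
for r in(.034,.058): cv2.polylines(im,[proj(g,np.c_[Q[0]+r*np.cos(a),Q[1]+r*np.sin(a),0*a+.051]).round().astype(np.int32)],True,(255,0,0),1)
c2=cv2.resize(im[130:290,230:400],None,fx=2.2,fy=2.2)
o=np.zeros((370,790,3),np.uint8);o[:c1.shape[0],:c1.shape[1]]=c1;o[:c2.shape[0],400:400+c2.shape[1]]=c2
cv2.imwrite("pics/chk.png",o[:,:,::-1])
rv=down(EY[:2]); print(ik([P[0],P[1],.036],rv),ik([Q[0],Q[1],.09],rv))
```

```text
beaker [ 0.50327189 -0.06840044  0.075     ] -0.12817142796071782 -0.04808395031165594
plate [ 0.47901427 -0.33886716  0.051     ]
[-2.80506585e-01  4.73863451e-01 -5.45511395e-01  5.51421481e-01
 -4.44089210e-16 -3.87495268e-01] [-0.74145867  0.51919862 -0.28224626  0.76935145  0.         -0.84844735]
```

View pics/chk.png

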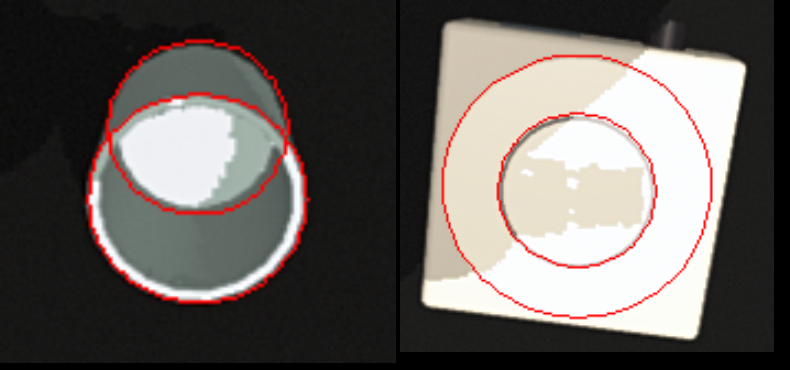

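Run:
```python
from h import *
rv=down(EY[:2]); b=[.5033,-.0684]; q=[.4790,-.3389]
movep([*b,.14],rv); print(move_l([*b,.030],velocity=.1,until_force=8)); st("down")
grab(25); sleep(.2); s=st("grab"); z0=s["position"][2]; print(z0)
move_l([*b,.2],velocity=.12); st("lift")
movep([*q,.2],rv); sleep(.2); f=frame("wrist","bk_held.png")
move_l([*q,z0+.051+.006],velocity=.08); print(move_l([*q,z0+.051-.004],velocity=.015,until_force=4)); sleep(.2)
s=st("placed"); print(s["position"][2]-z0)
```

```text
False
down   F [-0.3  0.4 -0.6] M [ 0.02 -0.04 -0.04] gap 0.999 t 93.8333
grab   F [-0.1  0.7  5.5] M [ 0.1   0.16 -0.02] gap 0.694 t 94.4
0.030657925368755765
lift   F [ 0.3  0.3 -1.6] M [ 0.   -0.03  0.  ] gap 0.684 t 95.9667
True
placed   F [-0.6  0.5  5.4] M [ 0.    0.04 -0.  ] gap 0.691 t 99.5083
0.05091723990451007
```

View pics/bk_held.png

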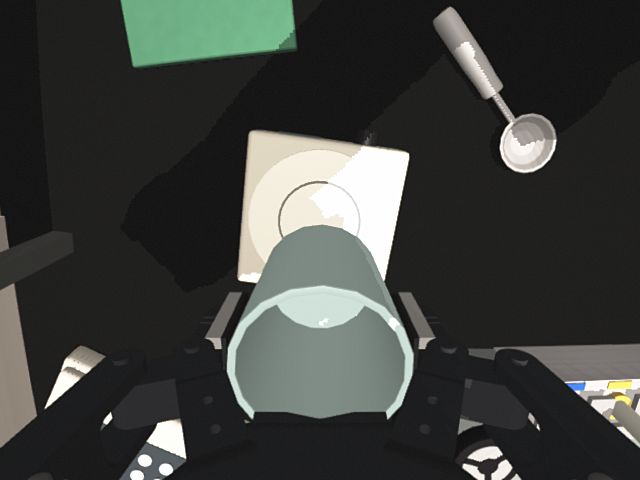

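Contact came at 50.9 mm, the plate's height. I'll release, lift, clear the arm and check everything.

Run:
```python
from h import *
import pickle
let_go(); s=st("open"); p=s["position"].copy(); p[2]=.25; move_l(p,velocity=.12)
movep([.40,-.33,.25],down(EY[:2])); sleep(.2); f=frame("wrist","bk_fin.png"); pickle.dump(f,open("fin.pkl","wb"))
t=np.r_[DOCK,0]+EY*.075+EX*.012
movep([t[0],t[1],.24],down(yaw(DYAW))); sleep(.3); frame("wrist","dock_fin.png")
movep([.33,.35,.30],down(yaw(0))); sleep(.3); frame("scene","scene_fin.png"); frame("side","side_fin.png"); st("end")
```

```text
open   F [ 0.4 -0.6 -0.3] M [-0.02 -0.03 -0.03] gap 0.997 t 99.8917
end   F [ 0.7  0.2 -0.3] M [ 0.01  0.03 -0.01] gap 0.996 t 106.4583
```

View pics/bk_fin.png

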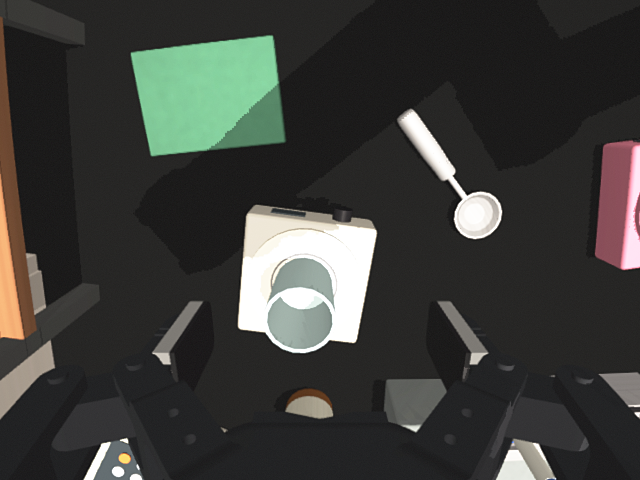

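View pics/dock_fin.png

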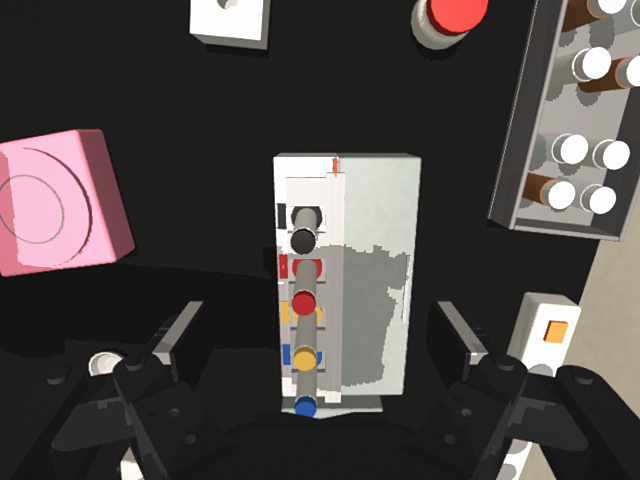

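View pics/scene_fin.png

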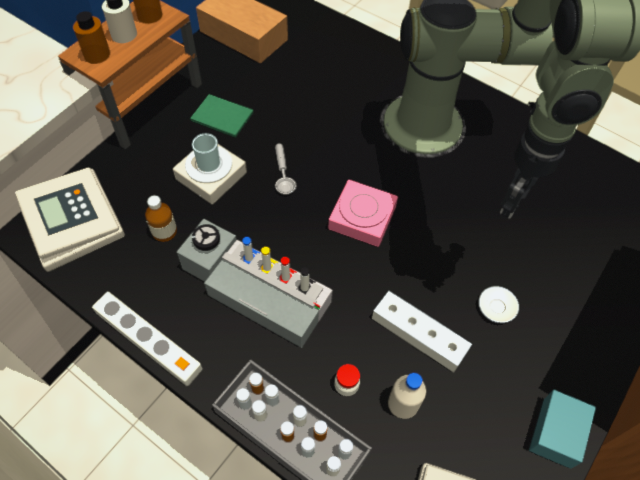

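View pics/side_fin.png

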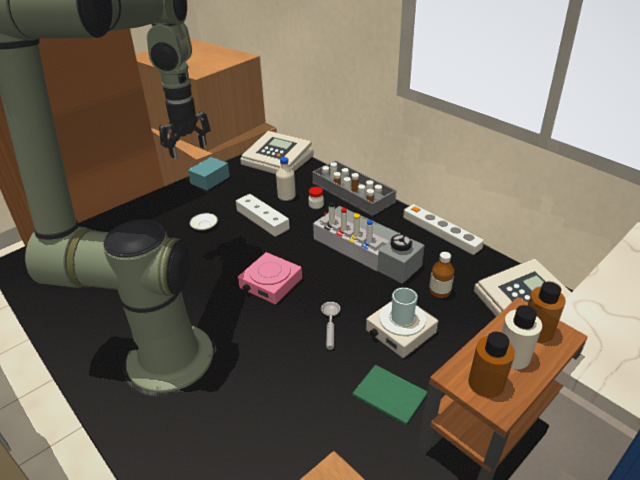

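Run:
```python
from h import *
import pickle
f=pickle.load(open("fin.pkl","rb")); P=on_z(f,[(300,319)],.126)[0]; print(P,(P[:2]-[.479,-.3389])*1e3)
sign_off()
```

```text
[ 0.47679653 -0.33892465  0.126     ] [-2.20347164 -0.02464824]
the job is handed in; nothing more can be done
```

The pH corner is set up and handed in. `sign_off` reports no verdict, so what follows rests on my own checks.

- **Electrodes:** All four were present and went in as blue, yellow, red, black. Each was started leaning 10° with its foot about 3 mm inside the bore, paused, straightened, and slid home. All four stopped with the foot about 45.0 mm below the mouth, and all stand upright in the last pictures.
- **Handwheel:** I turned it clockwise in two grips, 3.55 rad then 0.40 rad. The red pointer stands in the middle of the green mark. I estimate about 4.0 rad from the picture; the joint itself cannot be read.
- **Beaker:** It had been knocked aside during the run, so I found it again before picking it up. It stands upright on the white stirrer, about 2 mm from the plate's centre.
- **Bystanders:** The bystanders, and the pink stirrer I left alone, look where they started in the last scene and side pictures. I did not measure their positions. The open gripper was clear of everything at hand-in, at about 106 s.

**Disagreements:**
- **Dock position:** My first position for the dock was about 0.7 mm off along its length. I corrected it from the hover picture before the first insertion.
- **Plate detection:** In the scene camera, the detector ranked the pink look-alike as the plate. I ignored that and went by the description.

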